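# Depth-check a badge press and present the gauge

## Task

Check the badge press with the depth gauge: pick the gauge up from its wooden cradle by the handle, slide its rod into the press's slanting guide tube until the collar stops against the mouth, keep it there a moment, then draw it all the way out. Present it for reading: finish while still holding the gauge still and level in the gripper, its tip over the middle of the round white reading disc and a few centimetres above it, resting on nothing. Leave the marker cup, the stack of badge shells and the book where they are.

Things in the scene. Friction and masses are not known exactly. Their poses are not given: they have to be found in the camera images.
- gauge: Depth gauge, loose, 0.2 kg. Origin mid-handle, x along it to the tip, z up as it lies level in the cradle, tip within 40 deg of straight towards -x (robot side). Dark steel handle with bright bands, x -60 to 60, 16 wide (y), 22 high (z), mm; collar disc, 30 diameter, x 60 to 68; aluminium rod, 10 diameter, x 68 to 148, last 8 mm tapered to 5. Balances at about x +7.
- collar_face (a point): On the gauge's axis, at the collar face that looks towards the tip (gauge x = +68 mm); axes as the gauge's.
- tip (a point): End of the gauge's rod, on its axis (gauge x = +148 mm); axes as the gauge's.
- guide_tube: Steel tube fixed on the press. Origin at the centre of its open mouth, 120 mm above the table; z along its axis out of the mouth, 30 deg above level, within 25 deg of +x (away from the robot). Bore 14 mm, 95 deep, blind; outside diameter 28. The whole 80 mm rod goes in and the collar stops flat on the mouth.
- press: Badge press, fixed. Origin on the table straight below the tube's mouth; x is the level direction the mouth looks in. Black base 250 x 100 x 18 mm, x -210 to +40; steel pillar up to 73 mm under the tube; round die, 80 diameter, top 51 mm above the table, at x -145; red lever grip along y at x -195, y 70 to 170, up to 70 mm high.
- cradle: Fixed wooden cradle carrying the gauge. Origin on the table under its middle, x along the gauge to its tip, z up. Base 130 x 60 x 10 mm; two slotted posts, 8 thick, 36 wide, at x -45 and +45. The handle lies in their 20 mm wide open slots, its axis 56 mm above the table (cheeks reach 55), free on both sides over the 82 mm between the posts.
- reading_disc: Round white ceramic reading disc in a dark rim, 84 mm diameter, 110 over the rim, lying fixed on the table. Origin at the centre of its underside, z up; its top is 12 mm above the table.
- marker_cup: Grey cup of markers, loose bystander, 80 mm diameter, 100 mm high, pens up to 150 mm. Origin at the centre of its underside. Leave alone.
- shell_stack: Stack of four round metal badge shells, one loose piece, 58 mm diameter, 24 mm high. Origin at the centre of its underside. Leave alone.
- book: Closed red book lying flat, loose, 155 (x) x 195 (y) x 18 mm. Origin at the centre of its underside. Leave alone.
Things that resemble listed ones, but are neither listed nor needed, are in the scene too. Leave any blue or green look-alike of the cradle alone.

How it is judged:
By the outcome, as a careful person would: the job done as asked, in the order asked, and still so for the second after the job is handed in, while the arm keeps its last pose, push and grip.
It also fails if it takes over 59 s, if anything falls off the work surface, if the arm or the gripper's body presses on something with over 40 N, if the wrist force passes 120 N, or if a joint passes its speed limit or range.

## Robot

A 6-joint arm with a two-finger parallel gripper is mounted at the origin on the work surface. World frame = base frame: x ahead of the robot, y to its left, z up, the work surface at z = 0. Lengths are in m, angles in rad, forces in N, time in s.
With the tool pointing down it reaches from about 0.375 to 0.9 m from the base axis. Payload 3.1 kg.
Tool frame: the origin (TCP) lies at the very end of the fingers, on their centre line; the grasp point (between the pads) lies 19 mm behind it; z points along the fingers, y is the direction in which the jaws open and shut (so a half turn about z gives the same grasp; the last joint's range is limited). The gripper opens to 85 mm and grips with 20 to 120 N. Pads are 22 mm wide; open, the fingers measure 114 mm over their backs; the gripper's body (76 mm by 85 mm) begins 54 mm behind the grasp point. The pads swing forward as they close: fully open they stand 13 mm farther back than shut.
Start: joints at [-1.496, 0.527, 1.433, -0, 1.181, -0.178], TCP at [0.156, -0.605, 0.231] pointing down, gripper open.
Joint ranges: [-3.08, 3.08], [-0.75, 2.2], [0.22, 2.44], [-1.43, 4.57], [0, 2.65], [-2.85, 2.85]. Speed limits (rad/s): [2.79, 2.79, 3.14, 3.14, 3.14, 3.14].

## Interface

Orientations are given as a unit quaternion [x, y, z, w].
In Python, from station import * gives the robot as it stands.
- The arm moves only by the tool jog_arm, never from a script. Its argument "motion" is a list of rows, each a list of 5 numbers: the shift along the world's x, y, z in cm, then the turn about the world's z in degrees, then the closure in counts, from 0 (fully open) to 255 (shut). In form: [[tx, ty, tz, yaw, jaw], ...]. A call has 1 to 10 rows; each row shifts and turns the pose as measured when the row begins; what a row does not reach is not made up. A row lasts 1/12 s, in which the tool goes at most 41.7 mm and 7.16 degrees, less where a joint would pass 70% of its speed; a pose out of reach is approached as far as the arm can. A call with a gripper value outside its range is refused whole. The fingers move at their own pace and stop on an object; "squeeze" is the grip in N (left out, the last holds). Time passes only in rows, so rows that do not move let the fingers close. It gives the time, the measured TCP pose, the force and the opening at its end, in the units of the state.
- sense(): the state, without advancing time (a new reading comes with each control period).
- snapshot(name): name is "scene" or "top"; returns a dict with "img" (400x640x3 uint8, red, green, blue), "depth" (400x640 float32, m along the optical axis (not along the pixel's ray), 0 where there is no reading), "intrinsics" (3x3 intrinsics, pixels), "eye" and "attitude" of the camera in the world. Camera axes: x right, y down, z forward; pixel columns grow to the right and rows downward; lengths in m; the calibration is good to about 2 mm. A picture is of the moment at which its call begins.
- sign_off(): hands the job in, once; it reports no verdict.
The state is a dict: "t": time; "q": joint angles; "qd": joint speeds; "tau": joint torques, N m; "tcp_pos": TCP position; "tool_rot": TCP orientation; "force": force on the tool from outside, world axes, zero at the start; "ft_torque": the same for the moment, N m; "finger_gap": opening from 0.0 (shut) to 1.0 (fully open).
Only numpy, scipy, OpenCV 4.12 (cv2) and the standard library are available. Lean on these libraries where they do the work, as an engineer would, in place of code of your own. Each camera call takes 0.05 s, during which the arm holds its last target.

## Working session

There is one attempt and no reset: what is moved stays moved. The work goes in short steps, Python scripts to look and compute and a tool call to move; the robot and the scene stay as the last step left them, time stands still between calls to the robot, and variables do not carry over. Pictures are saved under pics/ and viewed, and the job is handed in when it is done.

Besides the shell and the picture viewer there is one more tool, called by a JSON object that holds its "fn" and its "kwargs", one argument or row to a line. jog_arm: Moves the arm, as the interface text tells. Its arguments: {"type":"object","properties":{"motion":{"type":"array","items":{"type":"array","items":{"type":"number"}}},"squeeze":{"type":"number"}},"required":["motion"]}

```bash
ls -la; mkdir -p pics; cat > h.py <<'E'
from station import *
import numpy as np, cv2
from scipy.spatial.transform import Rotation as R
def cam(s):
    K=np.array(s["intrinsics"]);e=np.array(s["eye"]);a=np.array(s["attitude"])
    Rm=a if a.shape==(3,3) else R.from_quat(a).as_matrix()
    return K,e,Rm
def ray(s,u,v):
    K,e,Rm=cam(s); return e,Rm@np.linalg.inv(K)@np.array([u,v,1.])
def onz(s,u,v,z):
    e,d=ray(s,u,v); return e+d*(z-e[2])/d[2]
def proj(s,p):
    K,e,Rm=cam(s); c=K@(Rm.T@(np.array(p)-e)); return c[:2]/c[2]
def cloud(s):
    K,e,Rm=cam(s); v,u=np.mgrid[:400,:640]; d=s["depth"]
    P=np.stack([(u-K[0,2])/K[0,0]*d,(v-K[1,2])/K[1,1]*d,d],-1)
    P=P@Rm.T+e; P[d==0]=np.nan; return P
def save(s,n,crop=None,f=1):
    im=s["img"]
    if crop: im=im[crop[1]:crop[3],crop[0]:crop[2]]
    im=cv2.resize(im,None,fx=f,fy=f,interpolation=cv2.INTER_CUBIC)
    cv2.imwrite("pics/"+n+".png",cv2.cvtColor(im,cv2.COLOR_RGB2BGR))
E
python3 - <<'E'
from h import *
import pickle
d={}
for n in("scene","top"):
    s=snapshot(n); save(s,n+"0"); d[n]=s; print(n,s["eye"],s["attitude"],s["intrinsics"])
pickle.dump(d,open("s0.pkl","wb"))
print(sense())
E
```

```text
total 12
drwxr-xr-x  3 agent agent 4096 Dec  6 22:32 .
drwxr-xr-x 23 root  root  4096 Dec  6 22:32 ..
drwxr-xr-x  2 agent agent 4096 Dec  6 22:32 pics
scene [ 0.95170035 -0.53784142  0.92254623] [ 0.88826531  0.29355503 -0.1042062  -0.33756666] [[376.7285468    0.         313.50936811]
 [  0.         376.7285468  198.486982  ]
 [  0.           0.           1.        ]]
top [0.37137352 0.06583166 1.53806373] [-0.70512441  0.70754267 -0.03966212  0.02469536] [[407.84522298   0.         318.15201506]
 [  0.         407.84522298 196.36193272]
 [  0.           0.           1.        ]]
{'t': 0.1, 'q': array([-1.49650537e+00,  5.28369901e-01,  1.43375471e+00,  7.50686385e-06,
        1.18138603e+00, -1.78473356e-01]), 'qd': array([-1.81585140e-03, -1.98745427e-03, -4.42620747e-03,  5.25266774e-04,
        1.22116899e-03, -6.48109017e-05]), 'tau': array([-6.57781652e-05, -4.43304241e+01, -1.78586680e+01, -2.10934577e-04,
        3.85172243e-03,  2.06181721e-05]), 'tcp_pos': array([ 0.15630022, -0.60449262,  0.23043968]), 'tool_rot': array([ 9.92024123e-01,  1.26044513e-01,  5.33986954e-05, -9.57508439e-04]), 'force': array([-0.48315351,  0.40830166,  0.31747398]), 'ft_torque': array([-0.01895497, -0.00326298, -0.02230949]), 'finger_gap': 0.9922216593474638}
```

View pics/scene0.png

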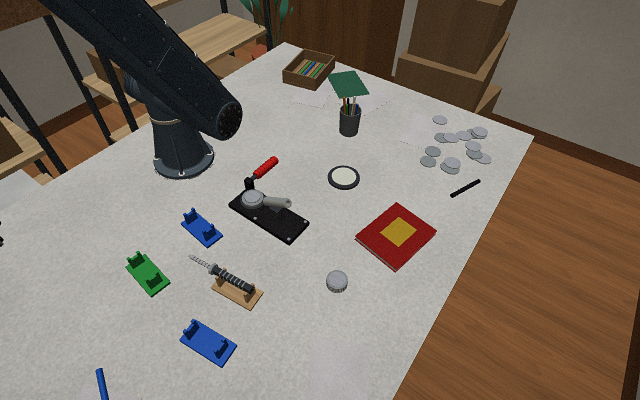

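View pics/top0.png

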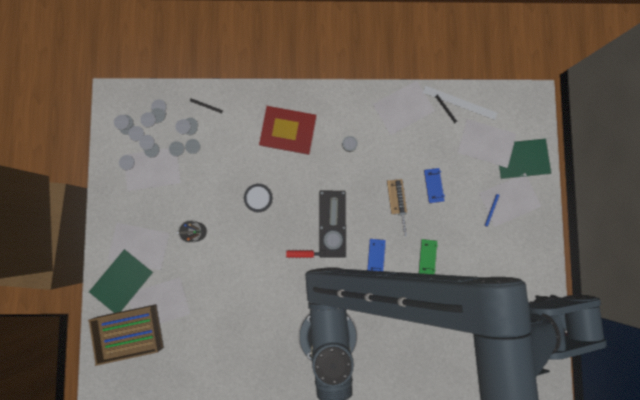

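```bash
python3 - <<'E'
from h import *
import pickle
d=pickle.load(open("s0.pkl","rb"))
save(d["top"],"topz",(240,170,440,270),4)
save(d["scene"],"scz",(180,140,380,310),4)
E
```

```text
(no output)
```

View pics/topz.png

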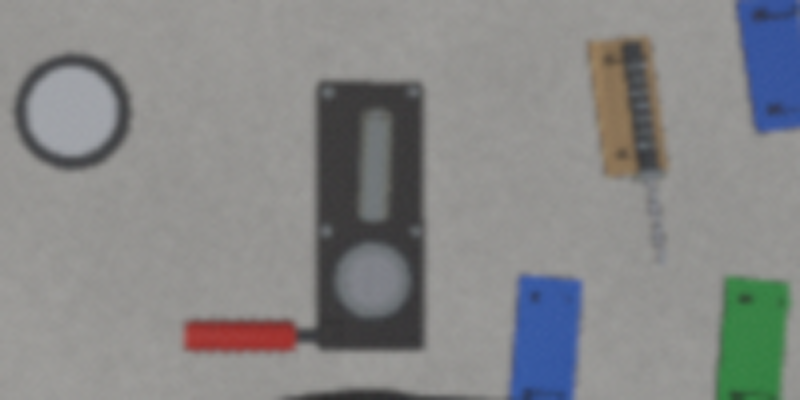

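View pics/scz.png

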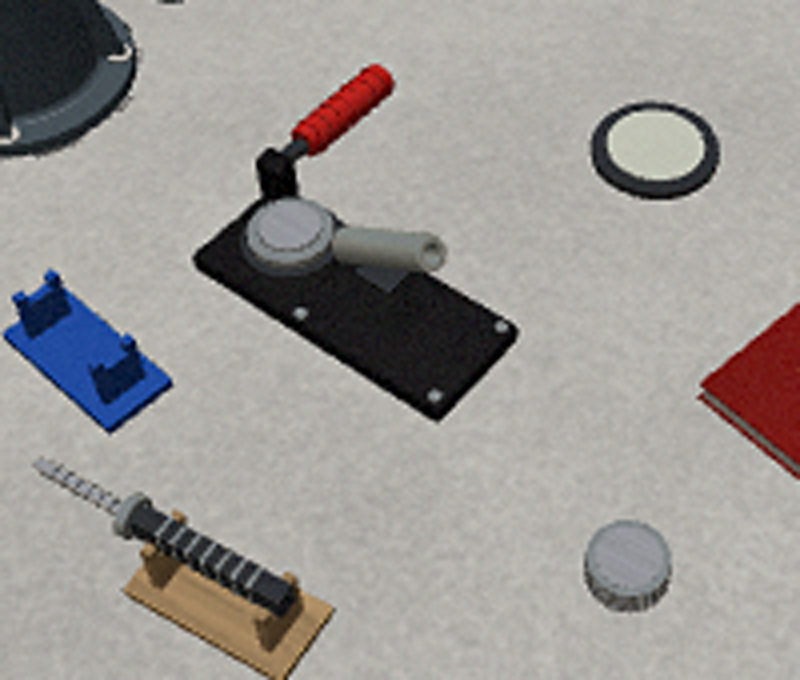

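```bash
python3 - <<'E'
from h import *
import pickle
d=pickle.load(open("s0.pkl","rb"))
t=d["top"];s=d["scene"]
hsv=cv2.cvtColor(t["img"],cv2.COLOR_RGB2HSV)
def roi(m,x0,y0,x1,y1):
    o=np.zeros_like(m);o[y0:y1,x0:x1]=m[y0:y1,x0:x1];return o
def rect(m,z,name):
    c=max(cv2.findContours(m,cv2.RETR_EXTERNAL,cv2.CHAIN_APPROX_NONE)[0],key=cv2.contourArea)
    r=cv2.minAreaRect(c);b=cv2.boxPoints(r)
    w=np.array([onz(t,*p,z)[:2] for p in b]);
    print(name,"px",np.round(r[0],1),"centre",w.mean(0).round(4),"corners",w.round(4).tolist()); return w
# handle
V=hsv[...,2];S=hsv[...,1]
P=cloud(t);Ps=cloud(s)
# scene view: points of gauge by depth
def sel(P,im,x0,x1,y0,y1,z0,z1):
    m=(P[...,0]>x0)&(P[...,0]<x1)&(P[...,1]>y0)&(P[...,1]<y1)&(P[...,2]>z0)&(P[...,2]<z1);return m
print("wood base corners")
h=hsv
m=roi(((h[...,0]>8)&(h[...,0]<25)&(S>70)).astype(np.uint8),380,170,412,220); rect(m,0.01,"wood")
m=roi((V<70).astype(np.uint8),385,170,415,225); w=rect(m,0.067,"handle");
m=roi((V<75).astype(np.uint8),315,185,350,262); rect(cv2.morphologyEx(m,cv2.MORPH_CLOSE,np.ones((25,25))),0.018,"press")
m=roi(((S>150)&(h[...,0]<8)).astype(np.uint8),280,245,325,262); rect(m,0.06,"lever")
m=roi((V>150).astype(np.uint8),240,180,275,215)
c=max(cv2.findContours(roi((V<100).astype(np.uint8),235,175,280,220),cv2.RETR_EXTERNAL,cv2.CHAIN_APPROX_NONE)[0],key=cv2.contourArea)
e=cv2.minEnclosingCircle(c);print("disc",e,onz(t,*e[0],0.010))
for n,PP in(("top",P),("scene",Ps)):
    for z0 in(0.05,):
        m=sel(PP,None,0.2,0.6,-0.25,-0.05,z0,0.08);q=PP[m];print(n,len(q),q.min(0),q.max(0))
        c0=np.median(q,0);u,sv,vt=np.linalg.svd(q[:,:2]-q[:,:2].mean(0));print(q.mean(0),vt[0])
    m=sel(PP,None,0.25,0.6,-0.03,0.1,0.075,0.15);q=PP[m];print(n,"tube",len(q),q.min(0),q.max(0))
    u,sv,vt=np.linalg.svd(q-q.mean(0));print(q.mean(0),vt)
E
```

```text
wood base corners
wood px [393.  196.6] centre [ 0.5096 -0.2498] corners [[0.5689, -0.2278], [0.5729, -0.2581], [0.4503, -0.2717], [0.4464, -0.2416]]
handle px [401. 209.] centre [ 0.4589 -0.2661] corners [[0.4625, -0.2625], [0.4625, -0.2698], [0.4552, -0.2696], [0.4552, -0.2623]]
press px [329.5 223.5] centre [ 0.4094 -0.0085] corners [[0.5303, 0.045], [0.5301, -0.0638], [0.2884, -0.0613], [0.289, 0.0459]]
lever px [299.5 253.5] centre [0.3004 0.1021] corners [[0.3096, 0.1469], [0.3091, 0.0572], [0.2913, 0.0573], [0.2918, 0.1469]]
disc ((257.7272644042969, 197.5), 14.166544914245605) [0.50712449 0.25983079 0.01      ]
top 28 [ 0.23922528 -0.24949967  0.05027744] [ 0.55595974 -0.05150012  0.06055501]
[ 0.34023377 -0.18477424  0.05484919] [-0.97124523  0.2380813 ]
top tube 191 [ 0.40160599 -0.02998292  0.07554595] [ 0.49936516 -0.00626639  0.14078017]
[ 0.45143952 -0.01773031  0.10674143] [[-0.89204579  0.00878831 -0.45185958]
 [ 0.26080088  0.82655494 -0.49878836]
 [-0.36910326  0.56278743  0.73961686]]
scene 49 [ 0.23773311 -0.24666478  0.05027675] [ 0.55825236 -0.16232405  0.05808429]
[ 0.33581622 -0.1933859   0.05423961] [ 0.97807744 -0.20824148]
scene tube 158 [ 0.40485264 -0.02999134  0.07534377] [ 0.50162899 -0.00827877  0.1312814 ]
[ 0.46181806 -0.02147651  0.11024896] [[ 0.91856982  0.06496439  0.38988347]
 [-0.3877098  -0.04376957  0.92074173]
 [ 0.07688045 -0.99692721 -0.01501807]]
```

```bash
python3 - <<'E'
from h import *
import pickle
d=pickle.load(open("s0.pkl","rb"))
for n in d:
    P=cloud(d[n]);im=d[n]["img"]
    def sel(x0,x1,y0,y1,z0,z1):
        return (P[...,0]>x0)&(P[...,0]<x1)&(P[...,1]>y0)&(P[...,1]<y1)&(P[...,2]>z0)&(P[...,2]<z1)
    m=sel(0.3,0.65,-0.34,-0.19,0.045,0.09);q=P[m];u,sv,vt=np.linalg.svd(q[:,:2]-q[:,:2].mean(0),full_matrices=False)
    print(n,"gauge",len(q),q.min(0).round(4),q.max(0).round(4),q.mean(0).round(4),vt[0].round(4))
    a=(q[:,:2]-q[:,:2].mean(0))@vt[0]
    for b in np.linspace(a.min(),a.max(),9)[:-1]:
        k=(a>=b)&(a<b+(a.max()-a.min())/8); print("  ",k.sum(),q[k].mean(0).round(4))
    m=sel(0.35,0.6,-0.1,0.05,0.075,0.16);q=P[m]
    print(n,"tube",len(q),q.min(0).round(4),q.max(0).round(4))
    for z in np.arange(0.075,0.14,0.01):
        k=abs(q[:,2]-z-0.005)<.005; print("  ",k.sum(),q[k].mean(0).round(4),q[k].min(0).round(4),q[k].max(0).round(4))
    m=sel(0.2,0.65,-0.12,0.09,0.012,0.026);q=P[m]
    print(n,"base",len(q)); r=cv2.minAreaRect((q[:,:2]*1000).astype(np.float32)); print(r)
    # fit press base die
    vv,uu=np.where(sel(0.35,0.6,-0.1,0.05,0.075,0.16)); print(uu.min(),uu.max(),vv.min(),vv.max())
E
```

```text
scene gauge 610 [ 0.3248 -0.2886  0.0453] [ 0.5678 -0.1908  0.0728] [ 0.4831 -0.2679  0.0617] [ 1.     -0.0047]
   19 [ 0.3317 -0.2006  0.0511]
   30 [ 0.3745 -0.282   0.06  ]
   37 [ 0.4003 -0.2787  0.0596]
   56 [ 0.4346 -0.2752  0.0638]
   133 [ 0.4616 -0.2743  0.0615]
   97 [ 0.4921 -0.2693  0.0638]
   100 [ 0.5227 -0.2658  0.0637]
   137 [ 0.5549 -0.2624  0.0607]
scene tube 259 [ 0.4049 -0.0379  0.0751] [ 0.5016 -0.0083  0.1316]
   25 [ 0.4304 -0.0305  0.079 ] [ 0.4049 -0.0379  0.0751] [ 0.465  -0.0217  0.0849]
   42 [ 0.4283 -0.0289  0.0897] [ 0.4058 -0.0351  0.085 ] [ 0.4599 -0.0173  0.0949]
   41 [ 0.4431 -0.0262  0.0998] [ 0.4221 -0.0344  0.0951] [ 0.4779 -0.0109  0.1046]
   61 [ 0.4713 -0.0251  0.1106] [ 0.4394 -0.0344  0.105 ] [ 0.5016 -0.0084  0.1146]
   60 [ 0.4805 -0.0236  0.1195] [ 0.458  -0.0357  0.1152] [ 0.4998 -0.0083  0.1249]
   30 [ 0.4857 -0.0219  0.1279] [ 0.475  -0.0353  0.1251] [ 0.4942 -0.0098  0.1316]<stdin>:16: RuntimeWarning: Mean of empty slice.
  ret = um.true_divide(
Traceback (most recent call last):
ValueError: zero-size array to reduction operation minimum which has no identity
```

```bash
python3 - <<'E'
from h import *
import pickle
d=pickle.load(open("s0.pkl","rb"))
s=d["scene"];t=d["top"]
save(s,"g",(185,245,270,312),9); save(s,"tube",(225,180,305,240),9); save(t,"gt",(380,170,420,245),8);save(t,"tt",(310,180,360,260),7)
print(onz(s,288,202.5,.12),onz(s,189.5,256.2,.056),onz(s,212.5,269,.056))
E
```

```text
[ 0.49335241 -0.01708176  0.12      ] [ 0.36501636 -0.28290366  0.056     ] [ 0.44321576 -0.27363627  0.056     ]
```

View pics/g.png

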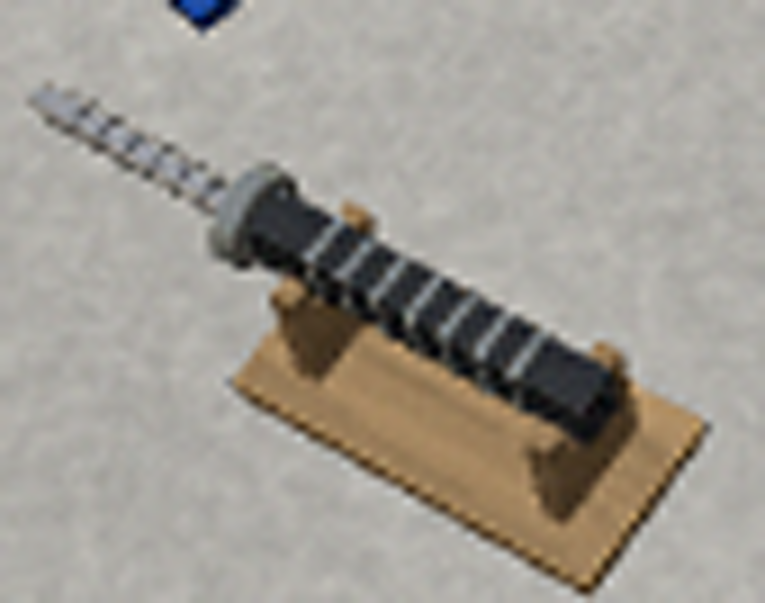

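View pics/tube.png

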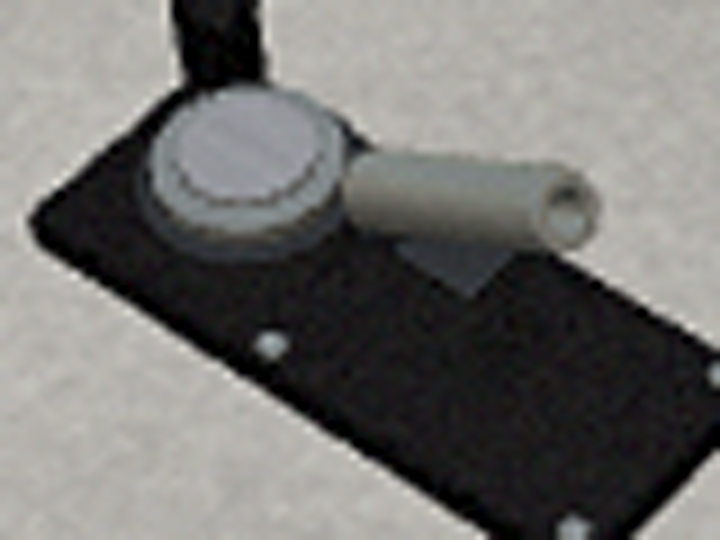

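View pics/gt.png

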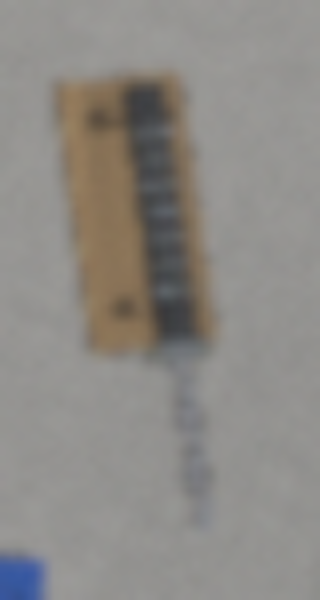

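View pics/tt.png

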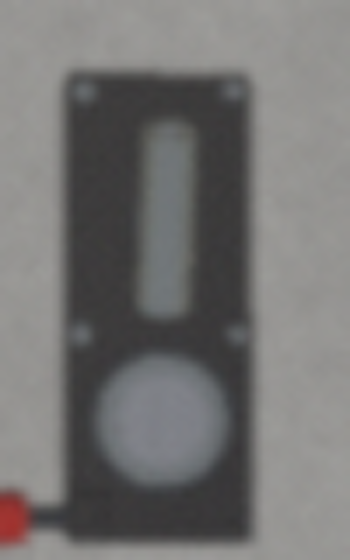

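```bash
python3 - <<'E'
from h import *
import pickle
d=pickle.load(open("s0.pkl","rb"))
s=d["scene"];t=d["top"]
f=lambda c,x,y,ox,oy,k,z:onz(c,x/k+ox,y/k+oy,z).round(4)
print("mouth",f(s,570,207,225,180,9,.12))
print("screws s",[f(s,x,y,225,180,9,.019) for x,y in((272,344),(575,530))])
print("screws t",[f(t,x,y,310,180,7,.019) for x,y in((85,92),(232,92),(82,333),(236,333))])
print("die t",f(t,162,420,310,180,7,.051),"die s",f(s,248,148,225,180,9,.051))
print("tip s",f(s,35,97,185,245,9,.056),"collar",f(s,252,213,185,245,9,.056))
print("tip t",f(t,203,522,380,170,8,.056),"collar",f(t,180,347,380,170,8,.06),"tail top",f(t,145,85,380,170,8,.067))
print("mouth t top",f(t,170,122,310,180,7,.132),"bottom end",f(t,162,318,310,180,7,.08))
print("cradle corners s",[f(s,x,y,185,245,9,.01) for x,y in((232,383),(588,590),(708,427))])
print("cradle corners t",[f(t,x,y,380,170,8,.01) for x,y in((90,347),(57,82),(182,75),(213,345))])
E
```

```text
mouth [ 0.4953 -0.018   0.12  ]
screws s [array([ 0.3956, -0.0608,  0.019 ]), array([ 0.5257, -0.0592,  0.019 ])]
screws t [array([0.5221, 0.0183, 0.019 ]), array([ 0.5219, -0.0604,  0.019 ]), array([0.3936, 0.0206, 0.019 ]), array([ 0.3932, -0.0613,  0.019 ])]
die t [ 0.3479 -0.0197  0.051 ] die s [ 0.351  -0.0188  0.051 ]
tip s [ 0.3627 -0.283   0.056 ] collar [ 0.4435 -0.2722  0.056 ]
tip t [ 0.3639 -0.2823  0.056 ] collar [ 0.4433 -0.2728  0.06  ] tail top [ 0.5626 -0.2579  0.067 ]
mouth t top [ 0.4959 -0.0201  0.132 ] bottom end [ 0.4001 -0.0184  0.08  ]
cradle corners s [array([ 0.454 , -0.3019,  0.01  ]), array([ 0.5823, -0.2871,  0.01  ]), array([ 0.5761, -0.2287,  0.01  ])]
cradle corners t [array([ 0.4459, -0.2417,  0.01  ]), array([ 0.5715, -0.2286,  0.01  ]), array([ 0.5748, -0.2882,  0.01  ]), array([ 0.4466, -0.2999,  0.01  ])]
```

{"fn": "jog_arm", "kwargs": {
  "motion": [
    [2.8, 2.8, 0, -0.8, 120],
    [2.8, 2.8, 0, -0.8, 120],
    [2.8, 2.8, 0, -0.8, 120],
    [2.8, 2.8, 0, -0.8, 120],
    [2.8, 2.8, 0, -0.8, 120],
    [2.8, 2.8, 0, -0.8, 120],
    [2.8, 2.8, 0, -0.8, 120],
    [2.8, 2.8, 0, -0.8, 120],
    [2.8, 2.8, 0, -0.8, 120],
    [2.8, 2.8, 0, -0.8, 120]
  ],
  "squeeze": 30
}}

```text
t: 0.93
tcp_pos: [0.4372, -0.3173, 0.2259]
tool_rot: [0.999, 0.045, -0.002, -0.002]
force: [0.3, -0.9, -0.7]
finger_gap: 0.526
```

{"fn": "jog_arm", "kwargs": {
  "motion": [
    [2, 1.5, -2, 0.5, 120],
    [2, 1.5, -3, 0.5, 120],
    [2, 1.5, -3, 0.3, 120],
    [0.7, 0.4, -2, 0, 120],
    [0, 0, 0, 0, 120],
    [0, 0, 0, 0, 120]
  ]
}}

```text
t: 1.43
tcp_pos: [0.5127, -0.2574, 0.1229]
tool_rot: [0.998, 0.062, -0.001, -0.001]
force: [-0.1, -0.3, 0.4]
finger_gap: 0.528
```

```bash
cat > st.py <<'E'
from h import *
def st():
    s=sense();M=R.from_quat(s["tool_rot"]).as_matrix()
    print("t",round(s["t"],2),"tcp",s["tcp_pos"].round(4),"grasp",(s["tcp_pos"]-.019*M[:,2]).round(4),"yawx",np.degrees(np.arctan2(M[1,0],M[0,0])).round(2),"tilt",np.degrees(np.arccos(-M[2,2])).round(2),"F",s["force"].round(1),"gap",round(s["finger_gap"],3),"q",s["q"].round(2))
    return s
E
python3 - <<'E'
from st import *
st(); s=snapshot("scene"); save(s,"a1",(160,120,400,320),3.3)
E
```

```text
t 1.43 tcp [ 0.5127 -0.2574  0.1229] grasp [ 0.5127 -0.2574  0.1419] yawx 7.15 tilt 0.12 F [-0.1 -0.3  0.4] gap 0.528 q [-0.66  0.61  1.66  0.    0.88  0.79]
```

View pics/a1.png

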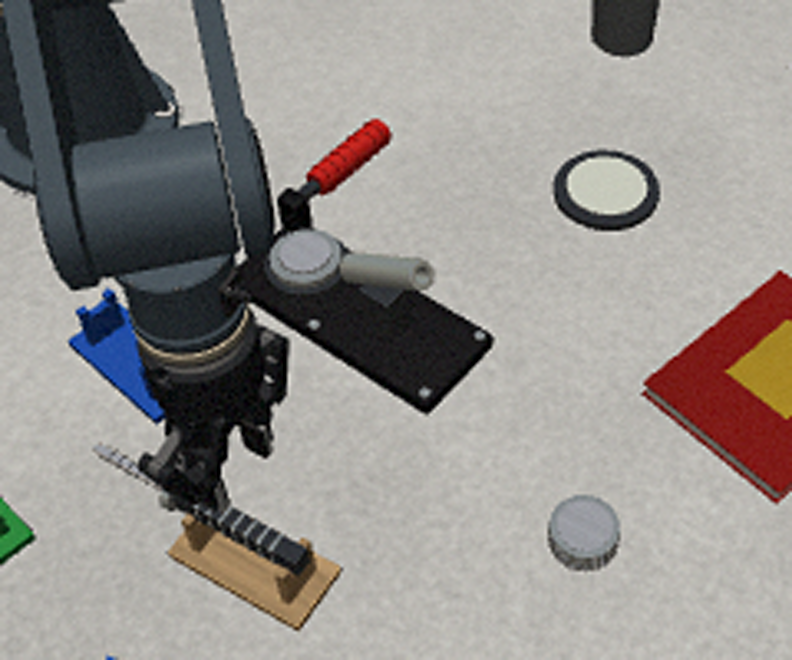

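{"fn": "jog_arm", "kwargs": {
  "motion": [
    [-0.6, -0.8, 0, -0.4, 120],
    [0, 0, 0, 0, 120],
    [0, 0, -2.5, 0, 120],
    [0, 0, -2.5, 0, 120],
    [0, 0, -2, 0, 120],
    [0, 0, -1, 0, 120],
    [0, 0, 0, 0, 120]
  ]
}}

```text
t: 2.07
tcp_pos: [0.5066, -0.2783, 0.0519]
tool_rot: [0.999, 0.052, 0.007, 0.007]
force: [0.1, 0.0, 0.5]
finger_gap: 0.532
```

```bash
python3 - <<'E'
from st import *
st(); s=snapshot("scene"); save(s,"a2",(180,220,290,310),7)
s=snapshot("top"); save(s,"a2t",(360,160,440,260),6)
E
```

```text
t 2.07 tcp [ 0.5066 -0.2783  0.0519] grasp [ 0.5063 -0.278   0.0709] yawx 6.02 tilt 1.16 F [0.1 0.  0.5] gap 0.532 q [-0.7   0.72  1.7  -0.    0.71  0.77]
```

View pics/a2.png

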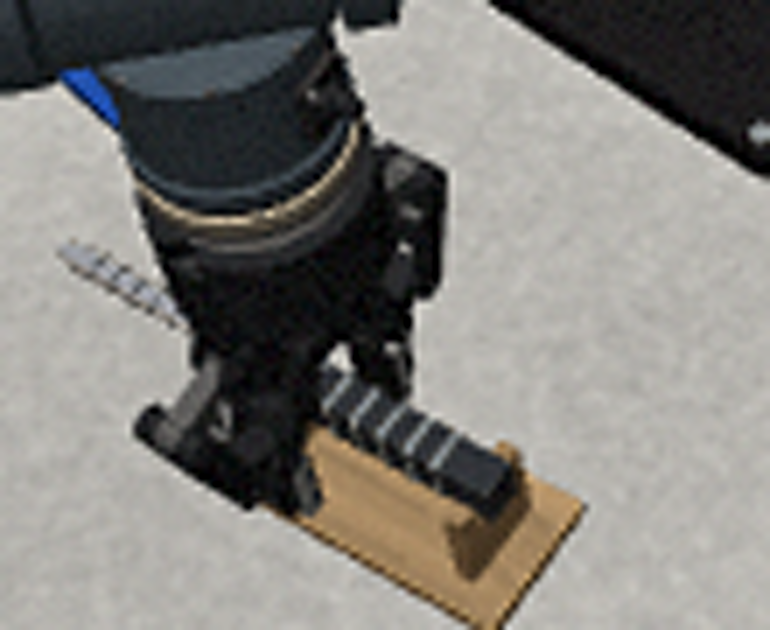

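{"fn": "jog_arm", "kwargs": {
  "motion": [
    [0, 0.6, 0, 0.3, 120],
    [0, 0.6, 0, 0.3, 120],
    [0, 0, 0, 0, 120]
  ]
}}

```text
t: 2.42
tcp_pos: [0.509, -0.2678, 0.0571]
tool_rot: [0.998, 0.058, 0.011, 0.01]
force: [0.4, -0.5, 0.1]
finger_gap: 0.53
```

```bash
python3 - <<'E'
from st import *
s=st(); print(R.from_quat(s["tool_rot"]).as_matrix().round(4))
E
```

```text
t 2.42 tcp [ 0.509  -0.2678  0.0571] grasp [ 0.5086 -0.2674  0.0761] yawx 6.61 tilt 1.67 F [ 0.4 -0.5  0.1] gap 0.53 q [-0.68  0.7   1.71 -0.    0.7   0.78]
[[ 0.9932  0.1147  0.0224]
 [ 0.1151 -0.9932 -0.0187]
 [ 0.0201  0.0212 -0.9996]]
```

{"fn": "jog_arm", "kwargs": {
  "motion": [
    [0, 0, -1, 0, 120],
    [0, 0, 0, 0, 120],
    [0, 0, 0, 0, 120]
  ]
}}

```text
t: 2.67
tcp_pos: [0.5104, -0.2674, 0.0484]
tool_rot: [0.998, 0.059, 0.012, 0.011]
force: [-0.0, -0.5, 0.1]
finger_gap: 0.532
```

```bash
python3 - <<'E'
from st import *
s=st()
E
```

```text
t 2.67 tcp [ 0.5104 -0.2674  0.0484] grasp [ 0.5099 -0.267   0.0674] yawx 6.74 tilt 1.92 F [-0.  -0.5  0.1] gap 0.532 q [-0.68  0.72  1.71 -0.    0.68  0.78]
```

{"fn": "jog_arm", "kwargs": {
  "motion": [
    [0, 0, 0, 0, 120],
    [0, 0, 0, 0, 120],
    [0, 0, 0, 0, 120]
  ]
}}

```text
t: 2.92
tcp_pos: [0.5104, -0.2671, 0.048]
tool_rot: [0.998, 0.059, 0.012, 0.011]
force: [0.2, -0.6, -0.4]
finger_gap: 0.531
```

```bash
python3 - <<'E'
from st import *
s=st()
E
```

```text
t 2.92 tcp [ 0.5104 -0.2671  0.048 ] grasp [ 0.5099 -0.2667  0.067 ] yawx 6.76 tilt 1.88 F [ 0.2 -0.6 -0.4] gap 0.531 q [-0.68  0.72  1.71 -0.    0.68  0.78]
```

{"fn": "jog_arm", "kwargs": {
  "motion": [
    [-0.4, 0.1, -0.6, 0, 120],
    [-0.1, 0, -0.5, 0, 120],
    [0, 0, 0, 0, 120]
  ]
}}

```text
t: 3.17
tcp_pos: [0.5052, -0.2664, 0.0363]
tool_rot: [0.998, 0.059, 0.012, 0.012]
force: [-0.1, -0.4, -0.7]
finger_gap: 0.529
```

```bash
python3 - <<'E'
from st import *
s=st()
E
```

```text
t 3.17 tcp [ 0.5052 -0.2664  0.0363] grasp [ 0.5047 -0.2659  0.0553] yawx 6.76 tilt 1.93 F [-0.1 -0.4 -0.7] gap 0.529 q [-0.68  0.74  1.73 -0.    0.64  0.77]
```

Well placed; close.

{"fn": "jog_arm", "kwargs": {
  "motion": [
    [0, 0, 0, 0, 160],
    [0, 0, 0, 0, 190],
    [0, 0, 0, 0, 255],
    [0, 0, 0, 0, 255],
    [0, 0, 0, 0, 255],
    [0, 0, 0, 0, 255],
    [0, 0, 0, 0, 255]
  ],
  "squeeze": 30
}}

```text
t: 3.75
tcp_pos: [0.5044, -0.2662, 0.0354]
tool_rot: [0.998, 0.059, 0.012, 0.011]
force: [-0.5, 0.9, -0.4]
finger_gap: 0.18
```

```bash
python3 - <<'E'
from st import *
s=st(); s=snapshot("scene"); save(s,"a3",(180,220,290,310),7)
E
```

```text
t 3.75 tcp [ 0.5044 -0.2662  0.0354] grasp [ 0.504  -0.2658  0.0544] yawx 6.74 tilt 1.82 F [-0.5  0.9 -0.4] gap 0.18 q [-0.68  0.74  1.73 -0.    0.64  0.77]
```

View pics/a3.png

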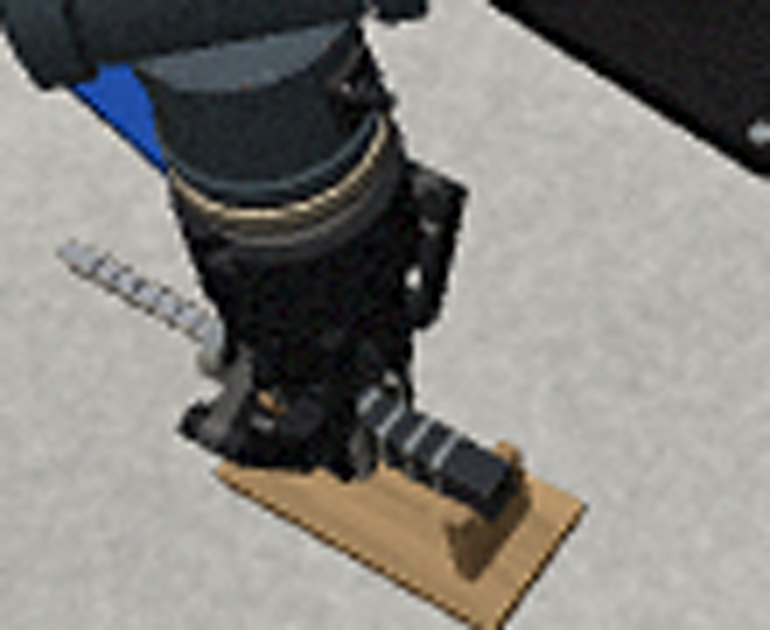

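{"fn": "jog_arm", "kwargs": {
  "motion": [
    [0, 0, 1, 0, 255],
    [0, 0, 1.5, 0, 255],
    [0, 0, 2.5, 0, 255],
    [0, 0, 2.5, 0, 255],
    [0, 0, 2.5, 0, 255],
    [0, 0, 2, 0, 255],
    [0, 0, 1, 0, 255],
    [0, 0, 0, 0, 255]
  ]
}}

```text
t: 4.47
tcp_pos: [0.5018, -0.2638, 0.173]
tool_rot: [0.998, 0.059, 0.01, 0.009]
force: [-0.1, 0.6, 0.1]
finger_gap: 0.187
```

```bash
python3 - <<'E'
from st import *
s=st(); s=snapshot("scene"); save(s,"a4",(140,140,340,300),4)
E
```

```text
t 4.47 tcp [ 0.5018 -0.2638  0.173 ] grasp [ 0.5014 -0.2634  0.192 ] yawx 6.74 tilt 1.52 F [-0.1  0.6  0.1] gap 0.187 q [-0.68  0.52  1.66 -0.    0.94  0.77]
```

View pics/a4.png

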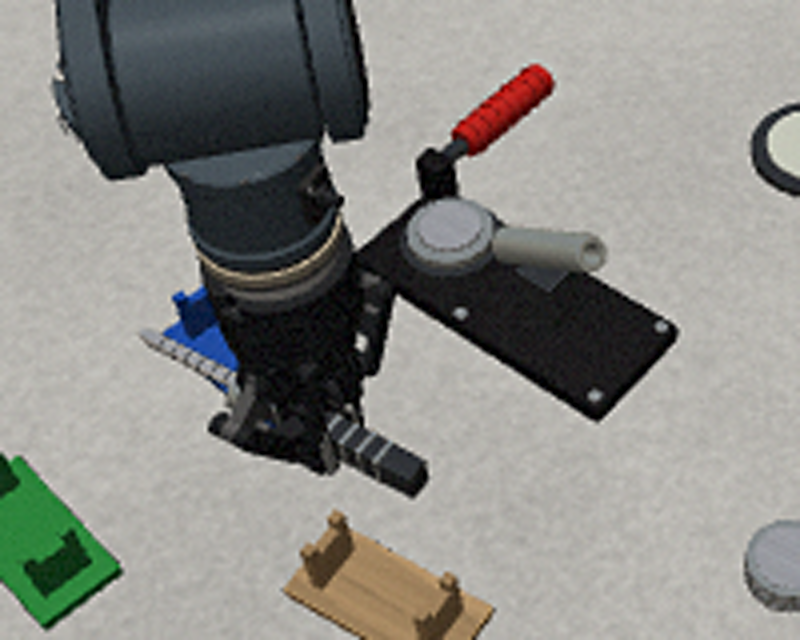

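{"fn": "jog_arm", "kwargs": {
  "motion": [
    [1.8, 1.5, 0, -0.7, 255],
    [1.8, 2.5, 0, -0.7, 255],
    [1.8, 2.5, 0, -0.7, 255],
    [1.8, 2.5, 0, -0.7, 255],
    [1.8, 2.5, 0, -0.7, 255],
    [1.8, 2.5, 0, -0.7, 255],
    [1.8, 2.5, 0, -0.7, 255],
    [1.8, 2.5, 0, -0.7, 255],
    [1.8, 2, 0, -0.7, 255],
    [0, 0, 0, 0, 255]
  ]
}}

```text
t: 5.35
tcp_pos: [0.6614, -0.0425, 0.1612]
tool_rot: [1.0, -0.003, -0.0, 0.005]
force: [0.2, -0.5, -1.9]
finger_gap: 0.177
```

```bash
python3 - <<'E'
from st import *
s=st(); print(R.from_quat(s["tool_rot"]).as_matrix()[:,2].round(4))
E
```

```text
t 5.35 tcp [ 0.6614 -0.0425  0.1612] grasp [ 0.6614 -0.0423  0.1802] yawx -0.34 tilt 0.6 F [ 0.2 -0.5 -1.9] gap 0.177 q [-0.23  0.66  1.4  -0.01  1.09  1.35]
[-5.000e-04 -1.050e-02 -9.999e-01]
```

{"fn": "jog_arm", "kwargs": {
  "motion": [
    [0.5, 1.2, -1, 0.2, 255],
    [0.5, 1.1, -2, 0.1, 255],
    [0, 0, -2, 0, 255],
    [0, 0, -2, 0, 255],
    [0, 0, -1, 0, 255],
    [0, 0, 0, 0, 255],
    [0, 0, 0, 0, 255]
  ]
}}

```text
t: 5.93
tcp_pos: [0.6663, -0.016, 0.0702]
tool_rot: [1.0, 0.003, -0.007, 0.005]
force: [-0.4, 0.0, -1.4]
finger_gap: 0.181
```

```bash
python3 - <<'E'
from st import *
s=st(); s=snapshot("scene"); save(s,"a5",(220,160,380,290),5)
E
```

```text
t 5.93 tcp [ 0.6663 -0.016   0.0702] grasp [ 0.6665 -0.0159  0.0892] yawx 0.28 tilt 0.97 F [-0.4  0.  -1.4] gap 0.181 q [-0.19  0.78  1.43 -0.01  0.95  1.39]
```

View pics/a5.png

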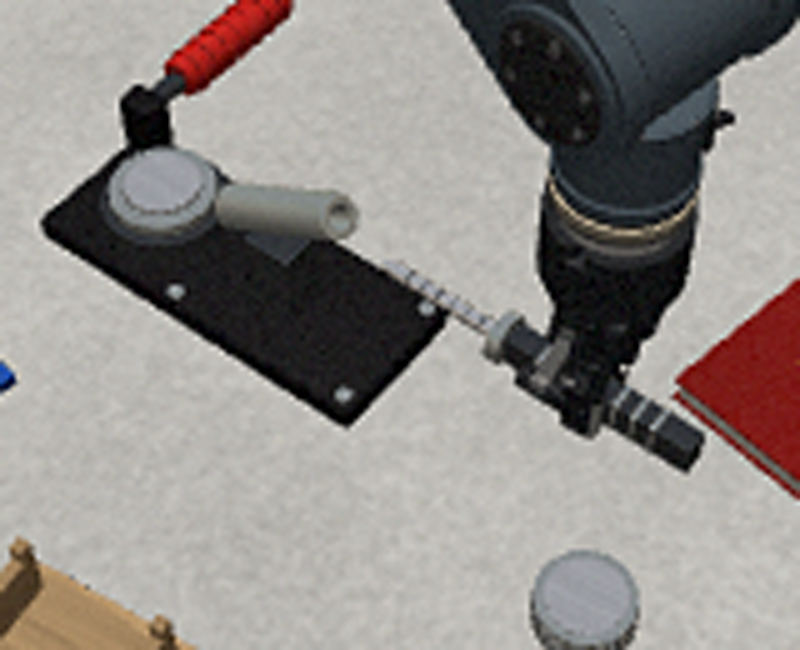

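```bash
python3 - <<'E'
from h import *
s=snapshot("scene"); P=cloud(s)
for z in(.08,.085,.09): print(onz(s,298,213,z).round(4))
m=(P[...,0]>.51)&(P[...,0]<.6)&(abs(P[...,1]+.015)<.03)&(P[...,2]>.06)&(P[...,2]<.13)
q=P[m]
for x in np.arange(.51,.6,.01):
    k=abs(q[:,0]-x-.005)<.005
    if k.sum(): print(k.sum(),q[k].mean(0).round(4),q[k][:,1:].min(0).round(4),q[k][:,1:].max(0).round(4))
E
```

```text
[ 0.5186 -0.0049  0.08  ]
[ 0.5211 -0.0081  0.085 ]
[ 0.5237 -0.0113  0.09  ]
8 [ 0.5258 -0.0171  0.0989] [-0.0207  0.0972] [-0.0133  0.1004]
11 [ 0.5352 -0.0183  0.0997] [-0.022   0.0979] [-0.0127  0.102 ]
13 [ 0.5453 -0.0181  0.0986] [-0.021   0.0952] [-0.0131  0.1014]
12 [ 0.5559 -0.0184  0.0987] [-0.0221  0.0933] [-0.0137  0.1014]
12 [ 0.5655 -0.0177  0.0979] [-0.0215  0.0927] [-0.0108  0.1016]
12 [ 0.5755 -0.0179  0.0982] [-0.0213  0.0954] [-0.0119  0.1013]
13 [ 0.5849 -0.0179  0.0976] [-0.0215  0.0931] [-0.0133  0.1013]
9 [ 0.5936 -0.0178  0.0972] [-0.021   0.0943] [-0.0113  0.0993]
```

{"fn": "jog_arm", "kwargs": {
  "motion": [
    [0, -0.2, -1, 0, 255],
    [0, -0.1, -0.7, -0.2, 255],
    [-1.2, 0, 0, 0, 255],
    [-1.2, 0, 0, 0, 255],
    [-1.2, 0, 0, 0, 255],
    [-1, 0, 0, 0, 255],
    [0, 0, 0, 0, 255]
  ]
}}

```text
t: 6.62
tcp_pos: [0.6242, -0.0227, 0.0571]
tool_rot: [1.0, -0.001, 0.0, 0.006]
force: [-1.6, -0.2, -2.1]
finger_gap: 0.183
```

```bash
python3 - <<'E'
from st import *
s=st(); s=snapshot("scene"); save(s,"a6",(240,170,360,270),6)
E
```

```text
t 6.62 tcp [ 0.6242 -0.0227  0.0571] grasp [ 0.6242 -0.0225  0.0761] yawx -0.11 tilt 0.71 F [-1.6 -0.2 -2.1] gap 0.183 q [-0.21  0.75  1.56 -0.02  0.83  1.37]
```

View pics/a6.png

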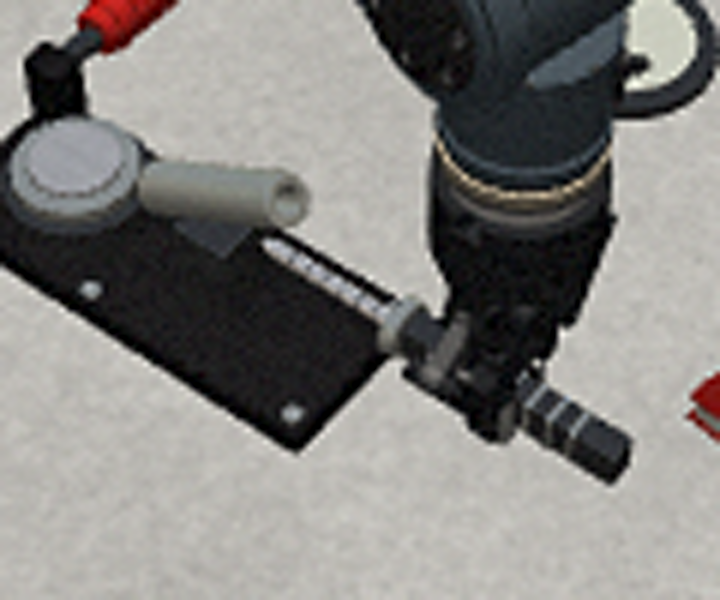

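{"fn": "jog_arm", "kwargs": {
  "motion": [
    [0, 0.3, 0.7, 0, 255],
    [0, 0, 0.6, 0, 255],
    [-0.1, 0, 1.0, 0, 255],
    [-0.1, 0, 1.0, 0, 255],
    [-0.2, 0, 1.0, 0, 255],
    [0, 0, 0, 0, 255]
  ],
  "squeeze": 25
}}

```text
t: 7.17
tcp_pos: [0.6271, -0.0205, 0.1057]
tool_rot: [1.0, -0.001, 0.007, 0.007]
force: [1.9, 0.3, -2.1]
finger_gap: 0.185
```

```bash
cat > rod.py <<'E'
from st import *
def rod(s,tag=None,x0=.48,x1=.75,y0=-.05,y1=.02,z0=.06,z1=.22):
    P=cloud(s)
    hs=cv2.cvtColor(s["img"],cv2.COLOR_RGB2HSV)
    m=(P[...,0]>x0)&(P[...,0]<x1)&(P[...,1]>y0)&(P[...,1]<y1)&(P[...,2]>z0)&(P[...,2]<z1)
    q=P[m]
    for x in np.arange(x0,x1,.01):
        k=abs(q[:,0]-x-.005)<.005
        if k.sum(): print(k.sum(),q[k].mean(0).round(4),"min",q[k][:,1:].min(0).round(4),"max",q[k][:,1:].max(0).round(4))
E
python3 - <<'E'
from rod import *
st(); s=snapshot("scene"); save(s,"a7",(240,170,360,270),6); rod(s,x0=.5,x1=.59)
E
```

```text
t 7.17 tcp [ 0.6271 -0.0205  0.1057] grasp [ 0.6269 -0.0202  0.1247] yawx -0.16 tilt 1.1 F [ 1.9  0.3 -2.1] gap 0.185 q [-0.21  0.68  1.54 -0.01  0.9   1.38]
13 [ 0.5045 -0.0221  0.1057] min [-0.0259  0.0988] max [-0.0174  0.1116]
10 [ 0.5148 -0.0221  0.1061] min [-0.0251  0.1027] max [-0.0185  0.1088]
12 [ 0.5249 -0.0221  0.1092] min [-0.0251  0.103 ] max [-0.018   0.1138]
11 [ 0.5349 -0.0226  0.1109] min [-0.0258  0.1073] max [-0.0175  0.1133]
12 [ 0.5448 -0.0216  0.1131] min [-0.0262  0.1054] max [-0.0162  0.1166]
7 [ 0.5525 -0.022   0.1137] min [-0.0259  0.1108] max [-0.0177  0.1167]
38 [ 0.5662 -0.025   0.1244] min [-0.0369  0.1091] max [-0.0065  0.1312]
23 [ 0.5735 -0.0249  0.1208] min [-0.0358  0.1035] max [-0.0123  0.1289]
1 [ 0.5806 -0.0174  0.1294] min [-0.0174  0.1294] max [-0.0174  0.1294]
```

View pics/a7.png

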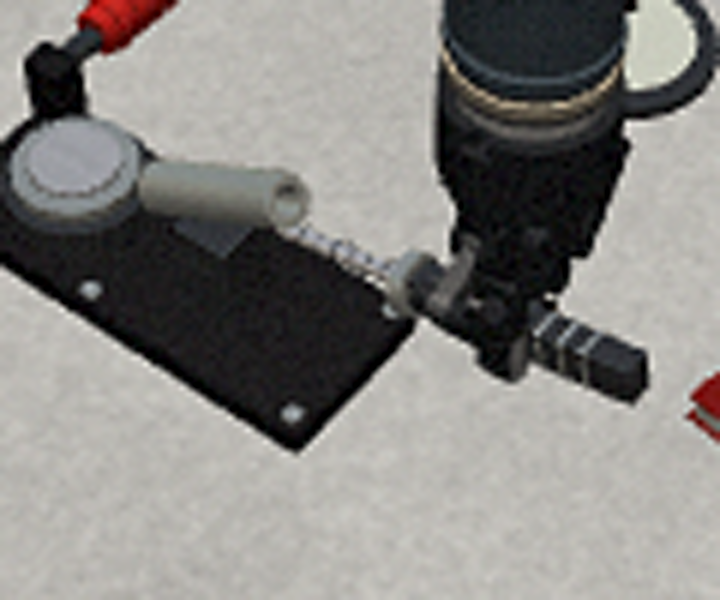

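{"fn": "jog_arm", "kwargs": {
  "motion": [
    [-0.5, 0.1, 1.0, 0, 255],
    [-0.6, 0, 1.0, 0, 255],
    [-0.6, 0, 1.0, 0, 255],
    [-0.6, 0, 0.8, 0, 255],
    [0, 0, 0, 0, 255],
    [0, 0, 0, 0, 255]
  ]
}}

```text
t: 7.72
tcp_pos: [0.6048, -0.0198, 0.1489]
tool_rot: [1.0, -0.002, 0.011, 0.008]
force: [1.7, 0.6, -3.7]
finger_gap: 0.186
```

```bash
python3 - <<'E'
from rod import *
st(); s=snapshot("scene"); save(s,"a8",(240,170,360,270),6); rod(s,x0=.5,x1=.59)
E
```

```text
t 7.72 tcp [ 0.6048 -0.0198  0.1489] grasp [ 0.6044 -0.0195  0.1678] yawx -0.18 tilt 1.55 F [ 1.7  0.6 -3.7] gap 0.186 q [-0.21  0.59  1.58 -0.01  0.94  1.37]
10 [ 0.5041 -0.0221  0.1093] min [-0.0248  0.1055] max [-0.0181  0.1124]
10 [ 0.5147 -0.0225  0.1151] min [-0.0249  0.1053] max [-0.0198  0.121 ]
11 [ 0.5238 -0.0224  0.1205] min [-0.0252  0.1134] max [-0.0181  0.1249]
11 [ 0.5334 -0.0222  0.1268] min [-0.0256  0.121 ] max [-0.0166  0.1328]
7 [ 0.5469 -0.0282  0.1468] min [-0.0337  0.1435] max [-0.0241  0.1519]
28 [ 0.5547 -0.0306  0.1427] min [-0.035   0.1323] max [-0.0232  0.1531]
18 [ 0.5638 -0.0277  0.1399] min [-0.0309  0.128 ] max [-0.0234  0.1521]
11 [ 0.5738 -0.0268  0.1437] min [-0.0284  0.1342] max [-0.0258  0.1521]
5 [ 0.5821 -0.0269  0.1476] min [-0.0274  0.1425] max [-0.0264  0.152 ]
```

View pics/a8.png

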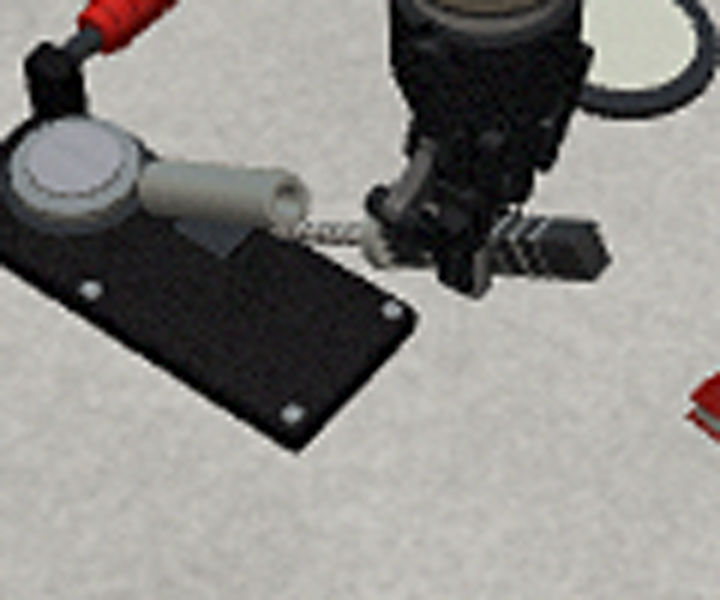

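{"fn": "jog_arm", "kwargs": {
  "motion": [
    [0.3, 0, -0.1, 0, 255],
    [1.2, 0, 0.7, 0, 255],
    [1.3, 0, 0.7, 0, 255],
    [1.3, 0, 0.8, 0, 255],
    [0.9, 0, 0.5, 0, 255],
    [0, 0, 0, 0, 255],
    [-0.5, 0, 0.9, 0, 255],
    [-0.5, 0, 0.8, 0, 255],
    [0, 0, 0, 0, 255]
  ]
}}

```text
t: 8.52
tcp_pos: [0.6339, -0.0184, 0.1864]
tool_rot: [1.0, -0.001, -0.006, 0.006]
force: [0.1, -0.6, -0.8]
finger_gap: 0.182
```

```bash
python3 - <<'E'
from rod import *
st(); s=snapshot("scene"); save(s,"a9",(250,170,350,250),8); rod(s,x0=.48,x1=.6)
import pickle; pickle.dump(s,open("s9.pkl","wb"))
E
```

```text
t 8.52 tcp [ 0.6339 -0.0184  0.1864] grasp [ 0.6342 -0.0181  0.2054] yawx -0.12 tilt 0.96 F [ 0.1 -0.6 -0.8] gap 0.182 q [-0.2   0.6   1.44 -0.01  1.11  1.38]
40 [ 0.4854 -0.024   0.122 ] min [-0.0347  0.1077] max [-0.0111  0.133 ]
40 [ 0.4942 -0.0206  0.1184] min [-0.0337  0.1112] max [-0.0053  0.1289]
2 [ 0.5003 -0.0196  0.1099] min [-0.0221  0.1096] max [-0.0171  0.1102]
9 [ 0.5157 -0.0204  0.1403] min [-0.0234  0.1327] max [-0.0174  0.1461]
12 [ 0.5255 -0.0209  0.1459] min [-0.0254  0.1387] max [-0.0158  0.1496]
9 [ 0.5342 -0.0205  0.151 ] min [-0.0225  0.1465] max [-0.0151  0.1554]
12 [ 0.5455 -0.0214  0.1569] min [-0.0238  0.149 ] max [-0.019   0.1621]
11 [ 0.555  -0.0207  0.1628] min [-0.0232  0.1583] max [-0.0162  0.1682]
10 [ 0.5639 -0.0212  0.1681] min [-0.0243  0.162 ] max [-0.0163  0.1724]
16 [ 0.5763 -0.0257  0.1858] min [-0.0339  0.1763] max [-0.0165  0.1903]
33 [ 0.5855 -0.0284  0.1814] min [-0.0343  0.1697] max [-0.0226  0.1922]
15 [ 0.5953 -0.026   0.1819] min [-0.027   0.1708] max [-0.0251  0.1928]
```

View pics/a9.png

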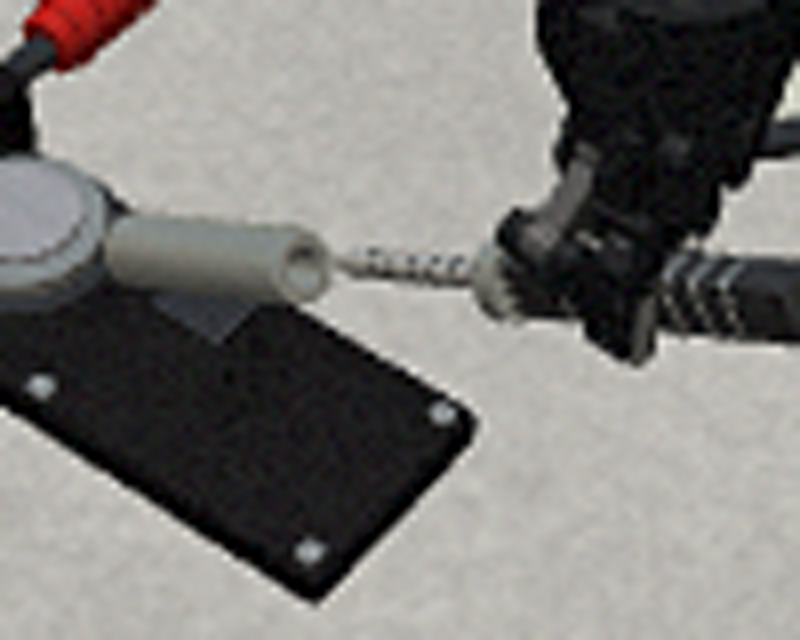

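```bash
cat > cyl.py <<'E'
from h import *
from scipy.optimize import least_squares
a=np.array([np.cos(np.pi/6),0,.5]);n=np.array([-.5,0,np.cos(np.pi/6)]);yv=np.array([0,1.,0])
def fit(q,r,free=False,c=(.495,-.018,.12)):
    c=np.array(c)
    def f(p):
        ax=a+(p[2]*n+p[3]*yv if free else 0); ax=ax/np.linalg.norm(ax)
        d=q-(c+p[0]*n+p[1]*yv); return np.linalg.norm(d-np.outer(d@ax,ax),axis=1)-r
    s=least_squares(f,[0,0,0,0] if free else [0,0],loss="soft_l1",f_scale=.0015)
    return s.x, np.abs(s.fun).mean(), len(q)
def tube(P):
    c=np.array([.495,-.018,.12]);d=P-c;t=d@a;rr=np.linalg.norm(d-t[...,None]*a,axis=-1)
    m=(t>-.075)&(t<-.006)&(rr<.02)&(d@n>-.006)
    return P[m]
def rodp(P,lo=.02,hi=.07,c=(.495,-.018,.12),rmax=.013):
    c=np.array(c);d=P-c;t=d@a;rr=np.linalg.norm(d-t[...,None]*a,axis=-1)
    return P[(t>lo)&(t<hi)&(rr<rmax)]
E
python3 - <<'E'
from cyl import *
import pickle
for n,s in (("s0 scene",pickle.load(open("s0.pkl","rb"))["scene"]),("s9",pickle.load(open("s9.pkl","rb"))),("s0 top",pickle.load(open("s0.pkl","rb"))["top"])):
    P=cloud(s); np.set_printoptions(precision=4,suppress=True)
    print(n,fit(tube(P),.014),fit(tube(P),.014,True))
s=pickle.load(open("s9.pkl","rb"));P=cloud(s)
print("rod",fit(rodp(P,.03,.08),.005),fit(rodp(P,.03,.08),.005,True))
s=snapshot("top");P=cloud(s)
print("top tube",fit(tube(P),.014),"rod",fit(rodp(P,.03,.08),.005),fit(rodp(P,.03,.08),.005,True))
E
```

```text
s0 scene (array([ 0.001 , -0.0016]), np.float64(0.001183742357466279), 155) (array([ 0.0013, -0.0018,  0.0078, -0.0072]), np.float64(0.0011738738932594928), 155)
s9 (array([ 0.0008, -0.0015]), np.float64(0.0010727548457856657), 153) (array([ 0.0011, -0.0022,  0.0062, -0.0153]), np.float64(0.0010618647862752526), 153)
s0 top (array([ 0.0007, -0.0024]), np.float64(0.001693119569081398), 137) (array([ 0.0007, -0.0032,  0.0005, -0.0193]), np.float64(0.0016909441860127603), 137)
rod (array([0.0048, 0.0001]), np.float64(0.0007004701523495481), 48) (array([ 0.005 , -0.0009, -0.004 ,  0.0174]), np.float64(0.0006759817391230419), 48)
top tube (array([0., 0.]), np.float64(nan), 0) rod (array([0., 0.]), np.float64(nan), 0) (array([0., 0., 0., 0.]), np.float64(nan), 0)cyl.py:10: RuntimeWarning: Mean of empty slice.
  return s.x, np.abs(s.fun).mean(), len(q)
  ret = ret.dtype.type(ret / rcount)
```

{"fn": "jog_arm", "kwargs": {
  "motion": [
    [0.2, -0.2, -0.4, 0, 255],
    [0, 0, 0, 0, 255],
    [0, 0, 0, 0, 255]
  ]
}}

```text
t: 8.87
tcp_pos: [0.6352, -0.0205, 0.181]
tool_rot: [1.0, -0.001, -0.007, 0.005]
force: [-0.2, -0.6, -1.1]
finger_gap: 0.183
```

```bash
python3 - <<'E'
from cyl import *
from st import st
np.set_printoptions(precision=4,suppress=True)
st();s=snapshot("scene");P=cloud(s)
print("rod",fit(rodp(P,.03,.08),.005),fit(rodp(P,.03,.08),.005,True))
q=rodp(P,-.0,.1);print(((q-np.array([.495,-.018,.12]))@a)[:].min())
E
```

```text
t 8.87 tcp [ 0.6352 -0.0205  0.181 ] grasp [ 0.6355 -0.0203  0.2   ] yawx -0.15 tilt 0.99 F [-0.2 -0.6 -1.1] gap 0.183 q [-0.2   0.6   1.44 -0.01  1.11  1.38]
rod (array([-0.0002, -0.0029]), np.float64(0.0007605289484646585), 47) (array([ 0.0008, -0.0021, -0.0188, -0.0147]), np.float64(0.0007371716011784969), 47)
0.00043977058075795076
```

{"fn": "jog_arm", "kwargs": {
  "motion": [
    [-0.9, 0.1, -0.4, 0, 255],
    [-0.9, 0, -0.5, 0, 255],
    [-0.8, 0, -0.5, 0, 255],
    [0, 0, 0, 0, 255],
    [0, 0, 0, 0, 255]
  ]
}}

```text
t: 9.33
tcp_pos: [0.6077, -0.0197, 0.1652]
tool_rot: [1.0, -0.001, -0.007, 0.005]
force: [0.1, 0.7, -1.3]
finger_gap: 0.182
```

```bash
python3 - <<'E'
from cyl import *
from st import st
np.set_printoptions(precision=4,suppress=True)
st();s=snapshot("scene");P=cloud(s);save(s,"b1",(250,170,350,250),8)
print("rod",fit(rodp(P,.02,.06),.005),fit(rodp(P,.02,.06),.005,True))
E
```

```text
t 9.33 tcp [ 0.6077 -0.0197  0.1652] grasp [ 0.608  -0.0195  0.1842] yawx -0.16 tilt 1.03 F [ 0.1  0.7 -1.3] gap 0.182 q [-0.21  0.59  1.53 -0.02  1.04  1.37]
rod (array([ 0.    , -0.0015]), np.float64(0.0008006441587833386), 32) (array([ 0.0001, -0.0023, -0.0031,  0.0225]), np.float64(0.0007866999388156694), 32)
```

View pics/b1.png

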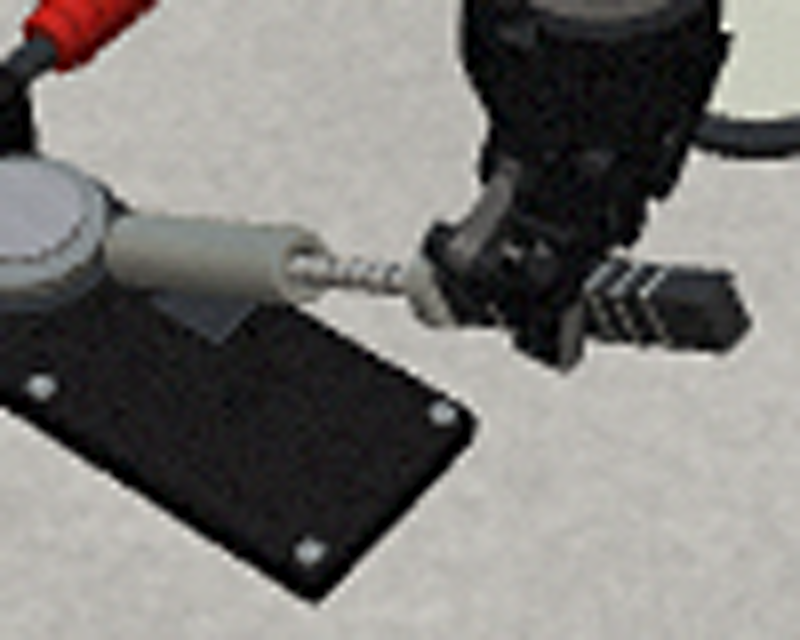

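{"fn": "jog_arm", "kwargs": {
  "motion": [
    [-0.85, 0, -0.45, 0, 255],
    [-0.85, 0, -0.5, 0, 255],
    [-0.85, 0, -0.5, 0, 255],
    [-0.4, 0, -0.2, 0, 255],
    [0, 0, 0, 0, 255]
  ]
}}

```text
t: 9.8
tcp_pos: [0.5796, -0.0199, 0.1495]
tool_rot: [1.0, -0.001, -0.005, 0.006]
force: [0.3, -0.1, -1.5]
finger_gap: 0.178
```

```bash
python3 - <<'E'
from cyl import *
from st import st
np.set_printoptions(precision=4,suppress=True)
st();s=snapshot("scene");P=cloud(s);save(s,"b2",(250,170,350,250),8)
print("rod",fit(rodp(P,.01,.035),.005),fit(rodp(P,.01,.035),.005,True))
E
```

```text
t 9.8 tcp [ 0.5796 -0.0199  0.1495] grasp [ 0.5797 -0.0197  0.1685] yawx -0.17 tilt 0.85 F [ 0.3 -0.1 -1.5] gap 0.178 q [-0.22  0.58  1.62 -0.02  0.96  1.36]
rod (array([ 0.0007, -0.002 ]), np.float64(0.0006190023689223319), 13) (array([-0.0008, -0.0021,  0.0913,  0.0109]), np.float64(0.0005630448862713757), 13)
```

View pics/b2.png

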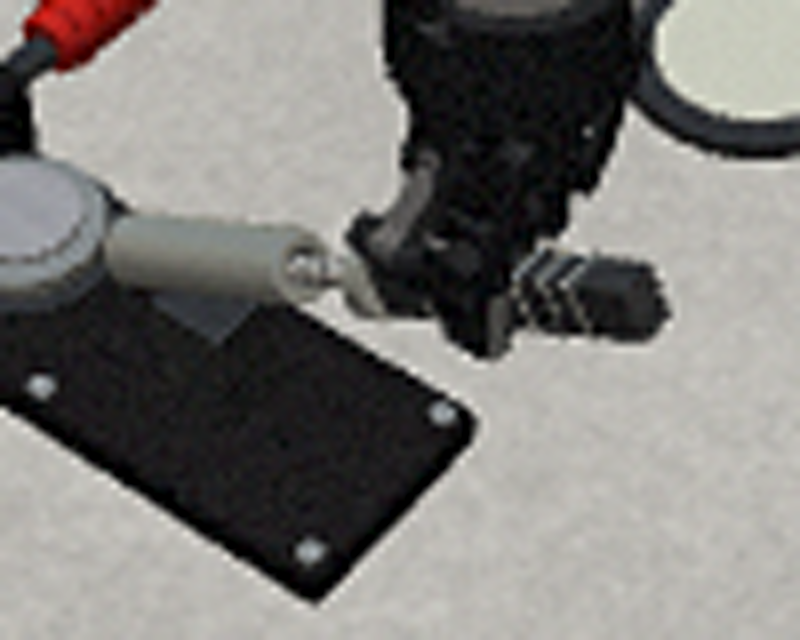

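{"fn": "jog_arm", "kwargs": {
  "motion": [
    [-0.85, 0, -0.48, 0, 255],
    [-0.85, 0, -0.5, 0, 255],
    [-0.8, 0, -0.45, 0, 255],
    [-0.3, 0, -0.2, 0, 255],
    [0, 0, 0, 0, 255]
  ]
}}

```text
t: 10.27
tcp_pos: [0.5539, -0.0202, 0.1346]
tool_rot: [1.0, -0.002, -0.001, 0.006]
force: [0.8, -0.6, -0.3]
finger_gap: 0.184
```

```bash
python3 - <<'E'
from cyl import *
from st import st
np.set_printoptions(precision=4,suppress=True)
st();s=snapshot("scene");P=cloud(s);save(s,"b3",(250,170,350,250),8)
E
```

```text
t 10.27 tcp [ 0.5539 -0.0202  0.1346] grasp [ 0.5539 -0.02    0.1536] yawx -0.22 tilt 0.67 F [ 0.8 -0.6 -0.3] gap 0.184 q [-0.23  0.57  1.7  -0.02  0.87  1.35]
```

View pics/b3.png

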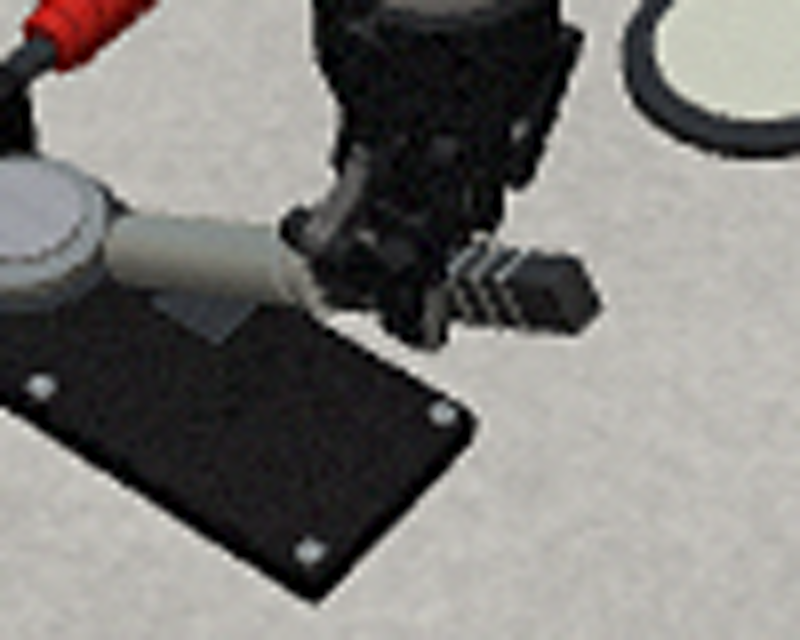

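{"fn": "jog_arm", "kwargs": {
  "motion": [
    [-0.3, 0, -0.18, 0, 255],
    [-0.3, 0, -0.17, 0, 255],
    [-0.2, 0, -0.12, 0, 255]
  ]
}}

```text
t: 10.57
tcp_pos: [0.5496, -0.0206, 0.1313]
tool_rot: [1.0, -0.003, 0.003, 0.006]
force: [4.4, 1.7, 7.0]
finger_gap: 0.182
```

{"fn": "jog_arm", "kwargs": {
  "motion": [
    [-0.3, 0, -0.17, 0, 255],
    [-0.3, 0, -0.17, 0, 255]
  ]
}}

```text
t: 10.73
tcp_pos: [0.5501, -0.021, 0.1307]
tool_rot: [1.0, -0.004, 0.011, 0.006]
force: [2.8, 1.9, 5.2]
finger_gap: 0.181
```

```bash
python3 - <<'E'
from cyl import *
from st import st
np.set_printoptions(precision=4,suppress=True)
st();s=snapshot("scene");P=cloud(s);save(s,"b4",(260,180,330,230),10)
E
```

```text
t 10.73 tcp [ 0.5501 -0.021   0.1307] grasp [ 0.5497 -0.0207  0.1497] yawx -0.43 tilt 1.43 F [2.8 1.9 5.2] gap 0.181 q [-0.24  0.56  1.73 -0.01  0.83  1.35]
```

View pics/b4.png

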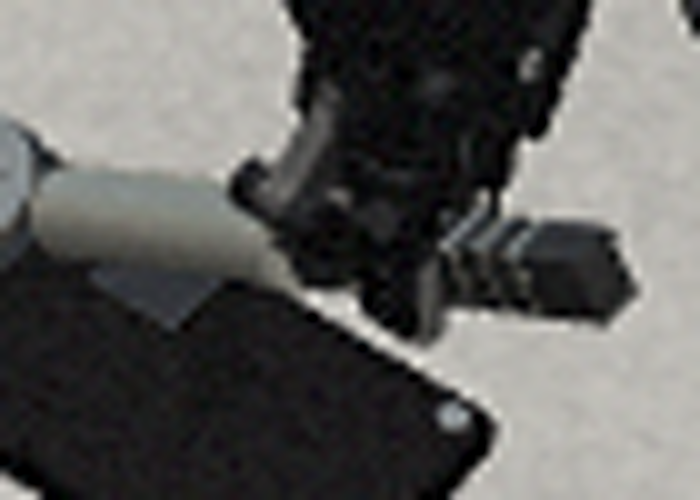

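{"fn": "jog_arm", "kwargs": {
  "motion": [
    [-0.25, 0, -0.12, 0, 255],
    [-0.1, 0, -0.05, 0, 255],
    [-0.1, 0, -0.05, 0, 255],
    [-0.1, 0, -0.05, 0, 255],
    [-0.1, 0, -0.05, 0, 255],
    [-0.1, 0, -0.05, 0, 255],
    [0, 0, 0, 0, 255],
    [0, 0, 0, 0, 255],
    [0, 0, 0, 0, 255],
    [0, 0, 0, 0, 255]
  ]
}}

```text
t: 11.62
tcp_pos: [0.5505, -0.0211, 0.1307]
tool_rot: [1.0, -0.005, 0.021, 0.007]
force: [4.4, 2.5, 3.9]
finger_gap: 0.183
```

{"fn": "jog_arm", "kwargs": {
  "motion": [
    [-0.1, 0, -0.05, 0, 255],
    [0, 0, 0, 0, 255],
    [0, 0, 0, 0, 255],
    [-0.1, 0, -0.05, 0, 255],
    [0, 0, 0, 0, 255],
    [0, 0, 0, 0, 255]
  ]
}}

```text
t: 12.12
tcp_pos: [0.5506, -0.0211, 0.1306]
tool_rot: [1.0, -0.005, 0.024, 0.007]
force: [3.4, 2.9, 3.3]
finger_gap: 0.182
```

```bash
python3 - <<'E'
from cyl import *
from st import st
st();s=snapshot("scene");save(s,"b5",(260,180,330,230),10)
P=cloud(s); m=tube(P)
c=np.array([.495,-.0196,.12]);d=P-c;t=d@a;rr=np.linalg.norm(d-t[...,None]*a,axis=-1)
k=(rr<.018)&(t>-.02)&(t<.03)
print(np.histogram(t[k],np.arange(-.02,.031,.002)))
for lo in np.arange(-.02,.03,.002):
    j=k&(t>=lo)&(t<lo+.002)
    if j.sum(): print(round(lo,3),j.sum(),rr[j].max().round(4),s["img"][j].mean(0).round())
E
```

```text
t 12.12 tcp [ 0.5506 -0.0211  0.1306] grasp [ 0.5497 -0.0209  0.1496] yawx -0.59 tilt 2.84 F [3.4 2.9 3.3] gap 0.182 q [-0.24  0.56  1.75 -0.    0.79  1.34]
(array([1, 5, 4, 4, 2, 4, 3, 3, 2, 4, 4, 3, 6, 7, 6, 4, 2, 2, 1, 0, 2, 2,
       1, 0, 2]), array([-2.00000000e-02, -1.80000000e-02, -1.60000000e-02, -1.40000000e-02,
       -1.20000000e-02, -1.00000000e-02, -8.00000000e-03, -6.00000000e-03,
       -4.00000000e-03, -2.00000000e-03, -1.73472348e-17,  2.00000000e-03,
        4.00000000e-03,  6.00000000e-03,  8.00000000e-03,  1.00000000e-02,
        1.20000000e-02,  1.40000000e-02,  1.60000000e-02,  1.80000000e-02,
        2.00000000e-02,  2.20000000e-02,  2.40000000e-02,  2.60000000e-02,
        2.80000000e-02,  3.00000000e-02]))
-0.02 1 0.0161 [98. 97. 92.]
-0.018 5 0.0159 [96. 96. 90.]
-0.016 4 0.0158 [118. 122. 114.]
-0.014 4 0.014 [88. 90. 82.]
-0.012 2 0.0173 [134. 139. 137.]
-0.01 4 0.0161 [115. 118. 109.]
-0.008 3 0.0149 [86. 86. 80.]
-0.006 3 0.0156 [113. 113. 108.]
-0.004 2 0.0148 [129. 131. 126.]
-0.002 4 0.017 [94. 96. 90.]
-0.0 4 0.016 [95. 93. 88.]
0.002 3 0.0148 [103. 104.  96.]
0.004 6 0.016 [99. 97. 91.]
0.006 7 0.0156 [121. 120. 113.]
0.008 6 0.014 [104. 102.  96.]
0.01 4 0.0124 [46. 43. 42.]
0.012 2 0.0099 [25. 24. 24.]
0.014 2 0.0095 [21. 20. 20.]
0.016 1 0.0121 [21. 23. 20.]
0.02 2 0.0118 [22. 24. 23.]
0.022 2 0.0097 [23. 26. 24.]
0.024 1 0.0114 [25. 23. 22.]
0.028 2 0.0111 [33. 32. 32.]
```

View pics/b5.png

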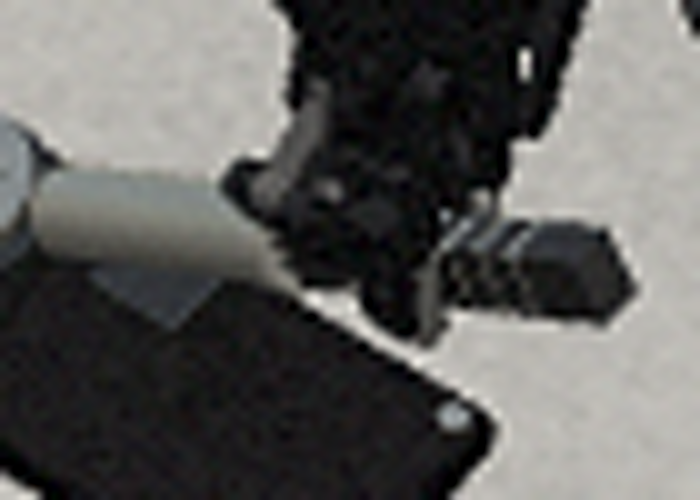

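{"fn": "jog_arm", "kwargs": {
  "motion": [
    [0.85, 0, 0.5, 0, 255],
    [0.85, 0, 0.5, 0, 255],
    [0.85, 0, 0.5, 0, 255],
    [0.85, 0, 0.5, 0, 255],
    [0, 0, 0, 0, 255]
  ]
}}

```text
t: 12.58
tcp_pos: [0.5762, -0.0215, 0.1456]
tool_rot: [1.0, -0.004, 0.011, 0.007]
force: [1.9, 1.1, -1.3]
finger_gap: 0.185
```

```bash
python3 - <<'E'
from cyl import *
from st import st
np.set_printoptions(precision=4,suppress=True)
st();s=snapshot("scene");P=cloud(s)
print("rod",fit(rodp(P,.01,.045),.005),fit(rodp(P,.01,.045),.005,True))
E
```

```text
t 12.58 tcp [ 0.5762 -0.0215  0.1456] grasp [ 0.5758 -0.0213  0.1646] yawx -0.4 tilt 1.46 F [ 1.9  1.1 -1.3] gap 0.185 q [-0.23  0.57  1.65 -0.01  0.9   1.36]
rod (array([ 0.0009, -0.006 ]), np.float64(0.001390043394445106), 14) (array([ 0.011 , -0.0072, -0.2253, -0.171 ]), np.float64(0.0011204736273349538), 14)
```

{"fn": "jog_arm", "kwargs": {
  "motion": [
    [0.85, 0.1, 0.5, 0, 255],
    [0.85, 0.05, 0.5, 0, 255],
    [0.85, 0, 0.5, 0, 255],
    [0.85, 0, 0.5, 0, 255],
    [0.85, 0, 0.5, 0, 255],
    [0.85, 0, 0.5, 0, 255],
    [0, 0, 0, 0, 255]
  ]
}}

```text
t: 13.22
tcp_pos: [0.6212, -0.0203, 0.1705]
tool_rot: [1.0, -0.002, -0.001, 0.007]
force: [-0.1, 0.2, -1.9]
finger_gap: 0.188
```

```bash
python3 - <<'E'
from cyl import *
from st import st
np.set_printoptions(precision=4,suppress=True)
st();s=snapshot("scene");P=cloud(s);save(s,"b6",(250,170,350,250),8)
print("rod",fit(rodp(P,.02,.07),.005),fit(rodp(P,.02,.07),.005,True))
E
```

```text
t 13.22 tcp [ 0.6212 -0.0203  0.1705] grasp [ 0.6212 -0.02    0.1895] yawx -0.26 tilt 0.8 F [-0.1  0.2 -1.9] gap 0.188 q [-0.21  0.59  1.5  -0.02  1.05  1.38]
rod (array([ 0.0018, -0.0023]), np.float64(0.0007826379997968961), 48) (array([ 0.0036, -0.0026, -0.0419,  0.005 ]), np.float64(0.0006921317587526114), 48)
```

View pics/b6.png

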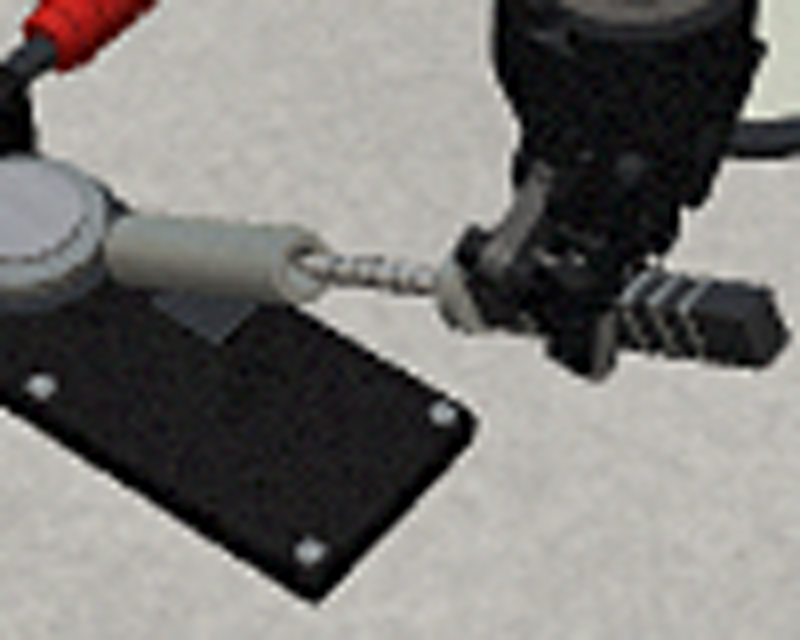

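{"fn": "jog_arm", "kwargs": {
  "motion": [
    [1.2, 0, 0.7, 0, 255],
    [1.2, 0, 0.7, 0, 255],
    [1.0, 0, 0.6, 0, 255],
    [0, 0, 2, 0, 255],
    [0, 0, 2, 0, 255],
    [0, 0, 0, 0, 255],
    [-2, 0, 0, 0, 255],
    [-2, 0, 0, 0, 255],
    [-1.5, 0, 0, 0, 255],
    [0, 0, 0, 0, 255]
  ]
}}

```text
t: 14.1
tcp_pos: [0.588, -0.0194, 0.2261]
tool_rot: [1.0, -0.002, -0.013, 0.006]
force: [-0.8, 1.3, -1.8]
finger_gap: 0.183
```

```bash
python3 - <<'E'
from cyl import *
from st import st
np.set_printoptions(precision=4,suppress=True)
st();s=snapshot("scene");P=cloud(s);save(s,"b7",(250,150,350,240),8)
print("rod",fit(rodp(P,.02,.06,c=(.48,-.02,.18),rmax=.025),.005,c=(.48,-.02,.18)),fit(rodp(P,.02,.06,c=(.48,-.02,.18),rmax=.025),.005,True,c=(.48,-.02,.18)))
E
```

```text
t 14.1 tcp [ 0.588  -0.0194  0.2261] grasp [ 0.5885 -0.0192  0.2451] yawx -0.18 tilt 1.63 F [-0.8  1.3 -1.8] gap 0.183 q [-0.21  0.49  1.51 -0.02  1.16  1.37]
rod (array([0.0084, 0.0008]), np.float64(0.0008078242793914706), 31) (array([ 0.0247,  0.0009, -0.3008, -0.1631]), np.float64(0.0012147974600586668), 31)
```

View pics/b7.png

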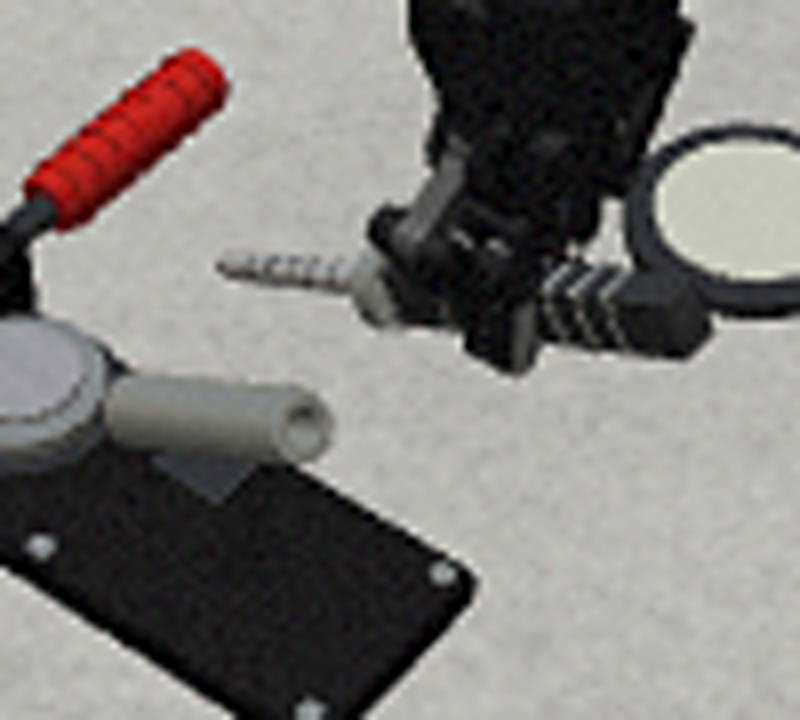

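{"fn": "jog_arm", "kwargs": {
  "motion": [
    [0, 0, -1.5, 0, 255],
    [0, 0, -1.5, 0, 255],
    [0, 0, -1.2, 0, 255],
    [0, 0, 0, 0, 255],
    [0, 0, -0.8, 0, 255],
    [0.1, 0, -0.8, 0, 255],
    [0.2, 0, -0.8, 0, 255],
    [0, 0, 0, 0, 255]
  ]
}}

```text
t: 14.82
tcp_pos: [0.5979, -0.0206, 0.157]
tool_rot: [1.0, -0.002, -0.009, 0.007]
force: [-1.2, 0.5, -0.4]
finger_gap: 0.182
```

```bash
python3 - <<'E'
from rod import *
st();s=snapshot("scene");save(s,"b8",(250,150,350,240),8); rod(s,x0=.49,x1=.56,z0=.1)
E
```

```text
t 14.82 tcp [ 0.5979 -0.0206  0.157 ] grasp [ 0.5982 -0.0204  0.176 ] yawx -0.21 tilt 1.26 F [-1.2  0.5 -0.4] gap 0.182 q [-0.21  0.59  1.56 -0.02  1.01  1.37]
41 [ 0.495  -0.0228  0.1236] min [-0.0334  0.1097] max [-0.0092  0.1454]
13 [ 0.5041 -0.0221  0.1406] min [-0.0259  0.1096] max [-0.0171  0.1502]
12 [ 0.5157 -0.0225  0.1506] min [-0.0268  0.146 ] max [-0.0171  0.1548]
9 [ 0.5249 -0.0232  0.1524] min [-0.0247  0.1477] max [-0.0204  0.1558]
13 [ 0.5372 -0.0243  0.1687] min [-0.0344  0.1625] max [-0.0132  0.1744]
28 [ 0.545  -0.0306  0.1588] min [-0.0364  0.1445] max [-0.011  0.169]
7 [ 0.555  -0.0286  0.1571] min [-0.0301  0.1538] max [-0.0276  0.1609]
```

View pics/b8.png

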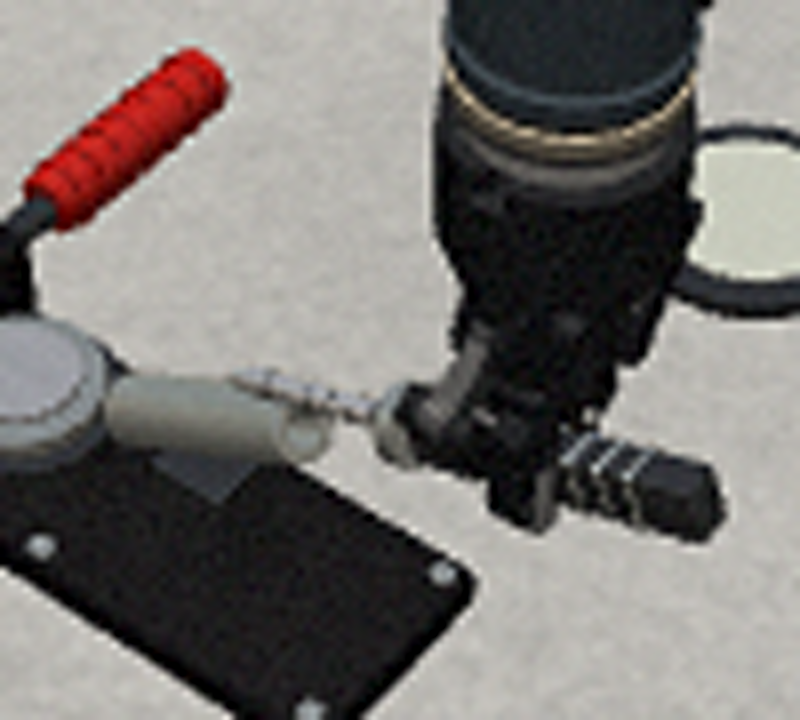

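{"fn": "jog_arm", "kwargs": {
  "motion": [
    [0.3, 0.1, -0.8, 0, 255],
    [0.2, 0, -0.8, 0, 255],
    [0.1, 0, -0.8, 0, 255],
    [0, 0, -0.6, 0, 255],
    [0, 0, 0, 0, 255],
    [0, 0, 0, 0, 255]
  ]
}}

```text
t: 15.37
tcp_pos: [0.6065, -0.0204, 0.1261]
tool_rot: [1.0, -0.001, -0.006, 0.008]
force: [0.2, -1.1, 1.0]
finger_gap: 0.178
```

```bash
python3 - <<'E'
from rod import *
st();s=snapshot("scene");save(s,"b9",(250,150,350,240),8); rod(s,x0=.49,x1=.7,z0=.1)
E
```

```text
t 15.37 tcp [ 0.6065 -0.0204  0.1261] grasp [ 0.6068 -0.0201  0.1451] yawx -0.14 tilt 1.17 F [ 0.2 -1.1  1. ] gap 0.178 q [-0.21  0.64  1.56 -0.02  0.95  1.38]
41 [ 0.4949 -0.0231  0.123 ] min [-0.0345  0.1089] max [-0.0126  0.1427]
11 [ 0.505  -0.0227  0.142 ] min [-0.0248  0.1362] max [-0.0187  0.1451]
12 [ 0.5154 -0.0228  0.1417] min [-0.025  0.137] max [-0.0173  0.1459]
10 [ 0.5251 -0.0222  0.1423] min [-0.0255  0.1378] max [-0.0191  0.1454]
8 [ 0.5333 -0.0221  0.1432] min [-0.0245  0.1389] max [-0.0184  0.1456]
32 [ 0.5462 -0.025   0.1506] min [-0.0353  0.1365] max [-0.008   0.1577]
26 [ 0.5529 -0.0249  0.1492] min [-0.0365  0.1304] max [-0.0146  0.1563]
4 [ 0.5618 -0.0181  0.1544] min [-0.0222  0.1525] max [-0.0129  0.1563]
10 [ 0.598  -0.038   0.1768] min [-0.0409  0.1404] max [-0.0333  0.1966]
34 [ 0.6055 -0.0366  0.172 ] min [-0.0471  0.1366] max [-0.0033  0.1985]
160 [ 0.6154 -0.0229  0.1735] min [-0.0485  0.1289] max [0.0189 0.2196]
75 [ 0.6234 -0.0228  0.1825] min [-0.0398  0.1389] max [0.0025 0.2197]
35 [ 0.635  -0.0236  0.1545] min [-0.0298  0.1386] max [-0.0123  0.1618]
35 [ 0.645  -0.0241  0.1552] min [-0.0299  0.1379] max [-0.0108  0.1633]
36 [ 0.6549 -0.0236  0.1569] min [-0.0295  0.1421] max [-0.0124  0.1642]
41 [ 0.6658 -0.0229  0.1566] min [-0.0292  0.1412] max [-0.0124  0.1644]
10 [ 0.6707 -0.0194  0.1499] min [-0.0269  0.1439] max [-0.0139  0.1573]
```

View pics/b9.png

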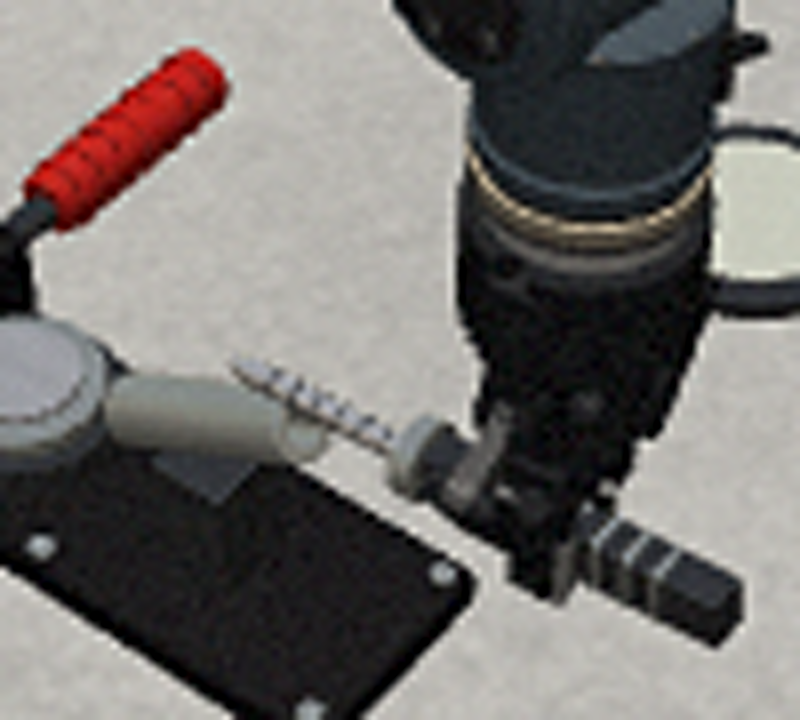

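{"fn": "jog_arm", "kwargs": {
  "motion": [
    [0, 0, -0.5, 0, 255],
    [0, 0, -0.2, 0, 255],
    [0, 0, 0, 0, 255],
    [0, 0, 0, 0, 255]
  ]
}}

```text
t: 15.75
tcp_pos: [0.6071, -0.0204, 0.1194]
tool_rot: [1.0, -0.001, -0.005, 0.008]
force: [0.7, -0.0, 3.0]
finger_gap: 0.184
```

```bash
cat > lev.py <<'E'
from rod import *
def lev(s,z0,xs=(.50,.535),hx=(.63,.67),y=-.02):
    P=cloud(s)
    def line(x0,x1,dy=.013):
        m=(P[...,0]>x0)&(P[...,0]<x1)&(abs(P[...,1]-y)<dy)&(P[...,2]>z0)
        return P[m]
    r=line(*xs);h=line(*hx)
    print("rod slope deg",np.degrees(np.arctan(np.polyfit(r[:,0],r[:,2],1)[0])).round(2),len(r))
    t=h[h[:,2]>np.percentile(h[:,2],40)]
    print("handle top slope",np.degrees(np.arctan(np.polyfit(t[:,0],t[:,2],1)[0])).round(2),"rod mean",r.mean(0).round(4),"rod top95",np.percentile(r[:,2],90).round(4),"handle top",np.median(t[:,2]).round(4))
E
python3 - <<'E'
from lev import *
st();s=snapshot("scene"); lev(s,.125)
E
```

```text
t 15.75 tcp [ 0.6071 -0.0204  0.1194] grasp [ 0.6073 -0.0201  0.1384] yawx -0.15 tilt 1.11 F [ 0.7 -0.   3. ] gap 0.184 q [-0.21  0.65  1.57 -0.02  0.93  1.38]
rod slope deg -67.63 380
handle top slope -33.58 rod mean [ 0.5144 -0.0186  0.4875] rod top95 0.5493 handle top 0.4024
```

```bash
sed -i 's/(P\[...,2\]>z0)/(P[...,2]>z0)\&(P[...,2]<z0+.045)/' lev.py
python3 - <<'E'
from lev import *
s=snapshot("scene"); lev(s,.128); save(s,"c1",(250,150,350,240),8)
E
```

```text
rod slope deg 1.26 43
handle top slope -0.11 rod mean [ 0.5179 -0.0219  0.1403] rod top95 0.1428 handle top 0.1515
```

View pics/c1.png

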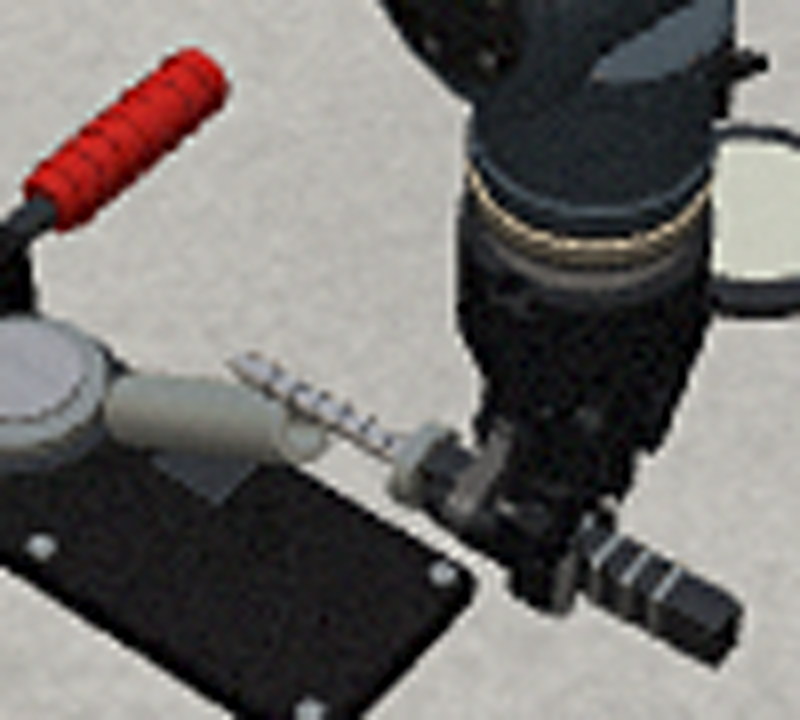

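{"fn": "jog_arm", "kwargs": {
  "motion": [
    [0, 0, 1.5, 0, 255],
    [0, 0, 2, 0, 255],
    [0, 0, 2, 0, 255],
    [0, 1, 1, 2, 255],
    [0, 2, 0, 4, 255],
    [0, 2.5, 0, 4, 255],
    [0, 2.5, 0, 4, 255],
    [0, 2.5, 0, 4, 255],
    [0, 2.5, 0, 4, 255],
    [0, 2.5, 0, 4, 255]
  ]
}}

```text
t: 16.68
tcp_pos: [0.6042, 0.14, 0.1831]
tool_rot: [0.972, 0.233, -0.004, 0.008]
force: [0.7, 0.6, -1.2]
finger_gap: 0.18
```

```bash
python3 - <<'E'
from st import *
st();s=snapshot("scene");save(s,"c2",(220,100,460,280),3.3)
import pickle
s0=pickle.load(open("s0.pkl","rb"))["scene"]
h=cv2.cvtColor(s0["img"],cv2.COLOR_RGB2HSV)
m=np.zeros((400,640),np.uint8); m[160:195,325:365]=(h[160:195,325:365,2]<110)
c=max(cv2.findContours(m,cv2.RETR_EXTERNAL,cv2.CHAIN_APPROX_NONE)[0],key=cv2.contourArea)
e=cv2.fitEllipse(c);print(e,onz(s0,*e[0],.007),onz(s0,*e[0],.010))
g=(s0["img"].min(2)>150)&(h[...,2]>190);m2=np.zeros((400,640),np.uint8)
c=max(cv2.findContours(m,cv2.RETR_CCOMP,cv2.CHAIN_APPROX_NONE)[0][1:],key=cv2.contourArea);e=cv2.fitEllipse(c);print("inner",e,onz(s0,*e[0],.012))
E
```

```text
t 16.68 tcp [0.6042 0.14   0.1831] grasp [0.6043 0.1403 0.2021] yawx 26.92 tilt 1.03 F [ 0.7  0.6 -1.2] gap 0.18 q [ 0.06  0.58  1.49 -0.02  1.08  1.17]
((343.3172912597656, 177.43861389160156), (23.469148635864258, 31.707622528076172), 94.4874038696289) [0.50865182 0.25746141 0.007     ] [0.51010357 0.25485542 0.01      ]
inner ((343.4532470703125, 175.71849060058594), (18.704425811767578, 25.634845733642578), 96.48619842529297) [0.50692347 0.26027685 0.012     ]
```

View pics/c2.png

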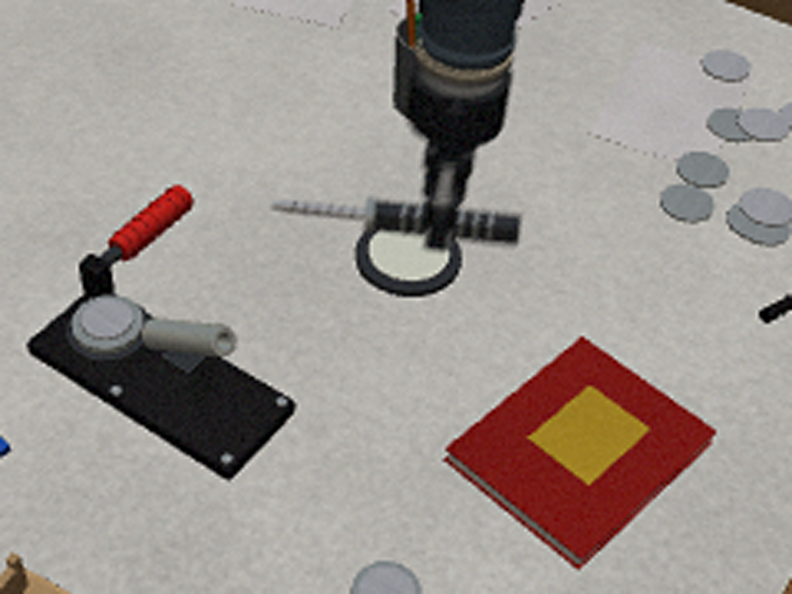

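{"fn": "jog_arm", "kwargs": {
  "motion": [
    [-0.3, 2, 0, 3.5, 255],
    [-0.3, 2.5, 0, 3.5, 255],
    [-0.3, 2.5, 0, 3.5, 255],
    [-0.3, 2.5, 0, 3.5, 255],
    [-0.3, 2.5, 0, 3.5, 255],
    [-0.3, 2.5, 0, 3.5, 255],
    [-0.3, 2.5, 0, 3.5, 255],
    [-0.3, 2, 0, 3.5, 255],
    [0, 0, 0, 0, 255],
    [0, 0, 0, 0, 255]
  ]
}}

```text
t: 17.57
tcp_pos: [0.5692, 0.3538, 0.176]
tool_rot: [0.876, 0.482, -0.006, 0.004]
force: [-0.1, 0.0, -2.2]
finger_gap: 0.183
```

```bash
python3 - <<'E'
from st import *
s=st();M=R.from_quat(s["tool_rot"]).as_matrix();print((s["tcp_pos"]-.019*M[:,2]-.1405*M[:,0]).round(4),M.round(3))
E
```

```text
t 17.57 tcp [0.5692 0.3538 0.176 ] grasp [0.5693 0.354  0.195 ] yawx 57.6 tilt 0.75 F [-0.1  0.  -2.2] gap 0.183 q [ 0.39  0.65  1.35 -0.01  1.15  0.96]
[0.494  0.2354 0.1969] [[ 0.536  0.844 -0.006]
 [ 0.844 -0.536 -0.011]
 [-0.013  0.001 -1.   ]]
```

{"fn": "jog_arm", "kwargs": {
  "motion": [
    [0.6, 1.2, -1, 0, 255],
    [0.6, 1.2, -2, 0, 255],
    [0, 0, -2, 0, 255],
    [0, 0, -2, 0, 255],
    [0, 0, -1.5, 0, 255],
    [0, 0, -1, 0, 255],
    [0, 0, 0, 0, 255],
    [0, 0, 0, 0, 255]
  ]
}}

```text
t: 18.23
tcp_pos: [0.5807, 0.374, 0.0761]
tool_rot: [0.878, 0.479, -0.007, 0.004]
force: [0.4, 0.2, -1.3]
finger_gap: 0.18
```

```bash
cat > fin.py <<'E'
from st import *
s=st();M=R.from_quat(s["tool_rot"]).as_matrix();print("pred tip",(s["tcp_pos"]-.019*M[:,2]-.1405*M[:,0]).round(4))
g=s["tcp_pos"]-.019*M[:,2]; u=np.array([M[0,0],M[1,0],0]);u/=np.linalg.norm(u);v=np.array([-u[1],u[0],0])
import sys
for n in("scene","top"):
    c=snapshot(n); 
    pt=proj(c,g-.14*u).astype(int); x,y=pt
    save(c,sys.argv[1]+n,(max(x-45,0),max(y-40,0),x+55,y+35),8)
    P=cloud(c);d=P-g;t=d@u;w=d@v
    for lab,lo,hi,ww in(("rod",-.14,-.075,.012),("handle",.025,.065,.014)):
        m=(t>lo)&(t<hi)&(abs(w)<ww)&(d[...,2]>-.018)&(d[...,2]<.03); q=P[m]
        if len(q)<8: print(n,lab,len(q));continue
        tt=t[m];
        top=q[:,2]>np.percentile(q[:,2],40) if lab=="handle" else np.ones(len(q),bool)
        print(n,lab,len(q),"slope",np.degrees(np.arctan(np.polyfit(tt[top],q[top,2],1)[0])).round(2),"z90",np.percentile(q[:,2],90).round(4),"zmed",np.median(q[:,2]).round(4),"w",np.median(w[m]).round(4),"tmin",tt.min().round(4))
E
python3 fin.py d1
```

```text
t 18.23 tcp [0.5807 0.374  0.0761] grasp [0.5808 0.3742 0.095 ] yawx 57.24 tilt 0.87 F [ 0.4  0.2 -1.3] gap 0.18 q [ 0.41  0.8   1.35 -0.01  1.    0.99]
pred tip [0.5048 0.2561 0.0972]
scene rod 58 slope 1.22 z90 0.0996 zmed 0.0966 w -0.0005 tmin -0.1391
scene handle 31 slope 15.54 z90 0.1067 zmed 0.0951 w -0.0057 tmin 0.027
top rod 50 slope 2.6 z90 0.0994 zmed 0.0954 w 0.0014 tmin -0.1398
top handle 0
```

View pics/d1scene.png

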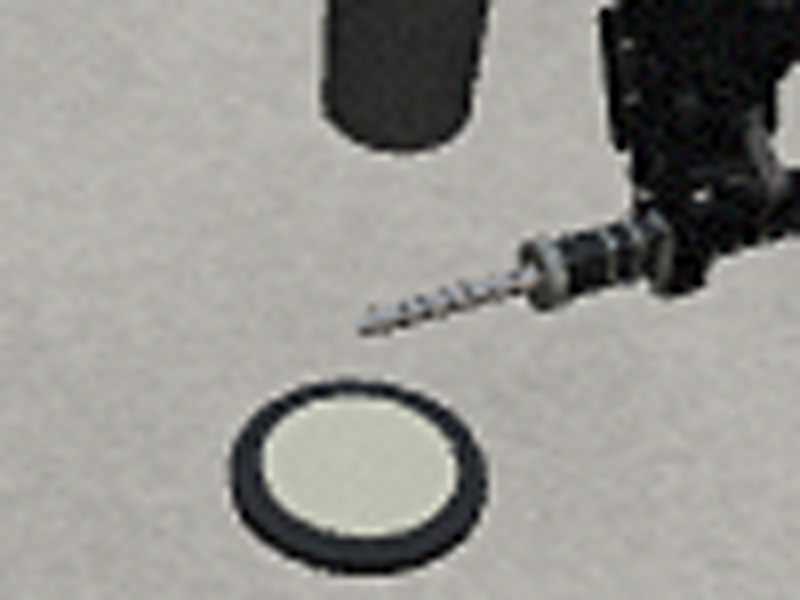

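View pics/d1top.png

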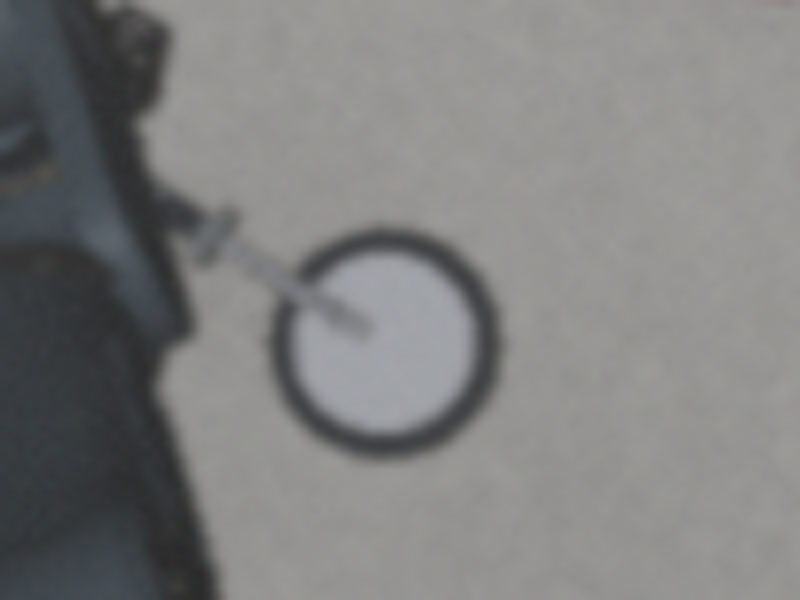

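{"fn": "jog_arm", "kwargs": {
  "motion": [
    [0.1, 0.3, -1, 0, 255],
    [0, 0, -1.2, 0, 255],
    [0, 0, -1, 0, 255],
    [0, 0, -0.8, 0, 255],
    [0, 0, 0, 0, 255],
    [0, 0, 0, 0, 255],
    [0, 0, 0, 0, 255]
  ]
}}

```text
t: 18.92
tcp_pos: [0.5842, 0.3784, 0.036]
tool_rot: [0.878, 0.479, -0.003, 0.004]
force: [-0.1, -0.0, -2.1]
finger_gap: 0.18
```

```bash
sed -i 's/    save(c,sys/    print(n,"crop",max(x-45,0),max(y-40,0)); import pickle; pickle.dump(c,open(sys.argv[1]+n+".pkl","wb"))\n    save(c,sys/' fin.py; python3 fin.py d2
```

```text
t 18.92 tcp [0.5842 0.3784 0.036 ] grasp [0.5842 0.3786 0.055 ] yawx 57.23 tilt 0.56 F [-0.1 -0.  -2.1] gap 0.18 q [ 0.42  0.86  1.36 -0.01  0.93  1.  ]
pred tip [0.5082 0.2604 0.0562]
scene crop 299 126
scene rod 53 slope 0.34 z90 0.0592 zmed 0.0561 w -0.0007 tmin -0.139
scene handle 27 slope 27.0 z90 0.0698 zmed 0.056 w -0.0063 tmin 0.0259
top crop 210 156
top rod 50 slope 1.28 z90 0.0604 zmed 0.0552 w 0.0012 tmin -0.1397
top handle 0
```

View pics/d2scene.png

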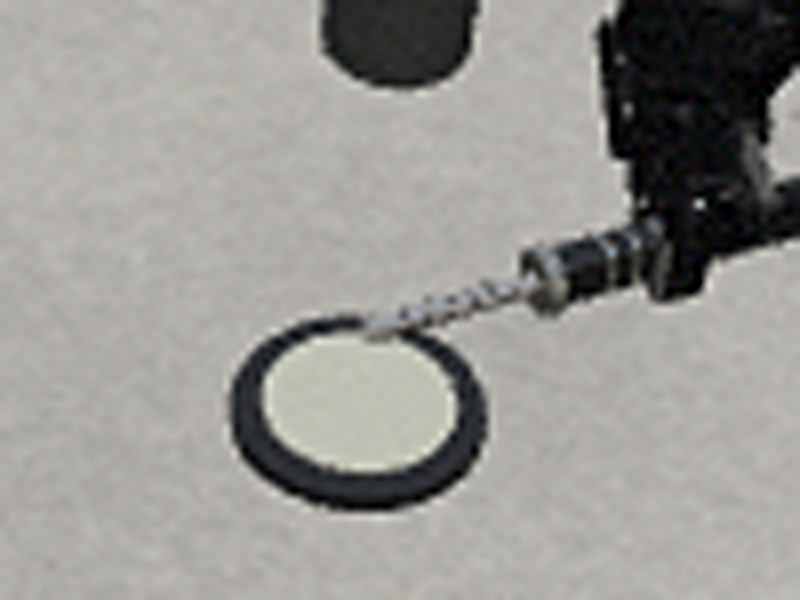

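View pics/d2top.png

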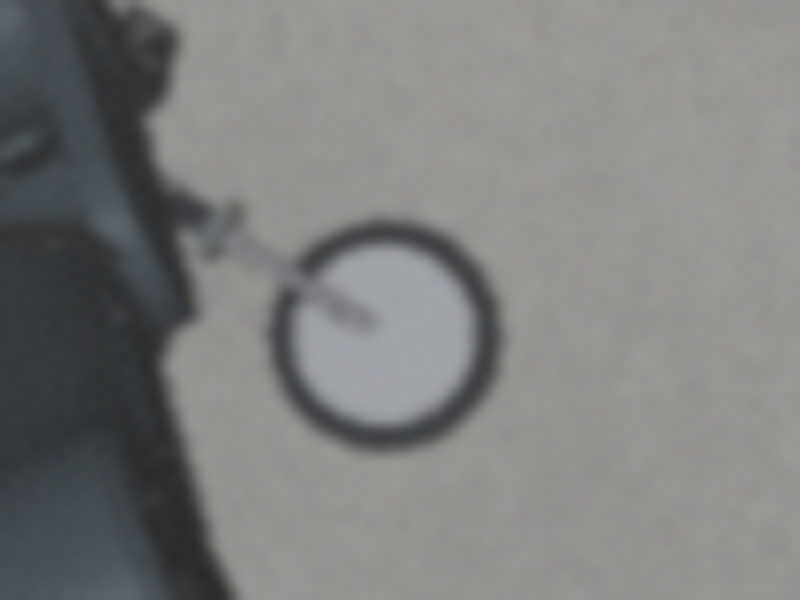

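```bash
python3 - <<'E'
from h import *
import pickle
a=pickle.load(open("d2scene.pkl","rb"));b=pickle.load(open("d2top.pkl","rb"))
print(onz(a,344.25,167.25,.0535),onz(b,256.9,196.6,.0535))
print("disc now: scene",onz(a,361/8+299,403/8+126,.012),"top",onz(b,385/8+210,334/8+156,.012))
E
```

```text
[0.50754063 0.25866117 0.0535    ] [0.50656032 0.257344   0.0535    ]
disc now: scene [0.51047898 0.25902244 0.012     ] top [0.50600304 0.258083   0.012     ]
```

{"fn": "jog_arm", "kwargs": {
  "motion": [
    [0, 0.1, -0.4, 0, 255],
    [0, 0, -0.3, 0, 255],
    [0, 0, 0, 0, 255],
    [0, 0, 0, 0, 255],
    [0, 0, 0, 0, 255],
    [0, 0, 0, 0, 255],
    [0, 0, 0, 0, 255],
    [0, 0, 0, 0, 255]
  ]
}}

```text
t: 19.68
tcp_pos: [0.5857, 0.3802, 0.0307]
tool_rot: [0.878, 0.479, -0.0, 0.004]
force: [0.0, -1.0, -0.9]
finger_gap: 0.185
```

```bash
python3 fin.py d3; python3 - <<'E'
from h import *
s=snapshot("scene");save(s,"d3all")
E
```

```text
t 19.68 tcp [0.5857 0.3802 0.0307] grasp [0.5857 0.3804 0.0497] yawx 57.24 tilt 0.49 F [ 0.  -1.  -0.9] gap 0.185 q [ 0.42  0.87  1.36 -0.01  0.92  1.  ]
pred tip [0.5097 0.2622 0.0504]
scene crop 300 127
scene rod 57 slope 2.72 z90 0.0526 zmed 0.0498 w -0.0001 tmin -0.1397
scene handle 27 slope 19.24 z90 0.0646 zmed 0.0538 w -0.0056 tmin 0.0299
top crop 210 155
top rod 47 slope 1.43 z90 0.0528 zmed 0.0501 w 0.0013 tmin -0.1382
top handle 0
```

View pics/d3all.png

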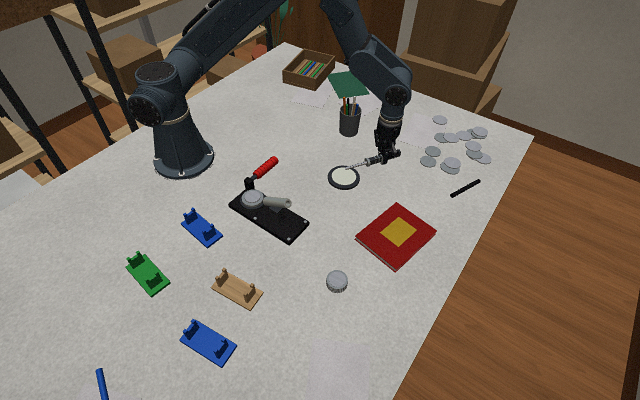

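View pics/d3top.png

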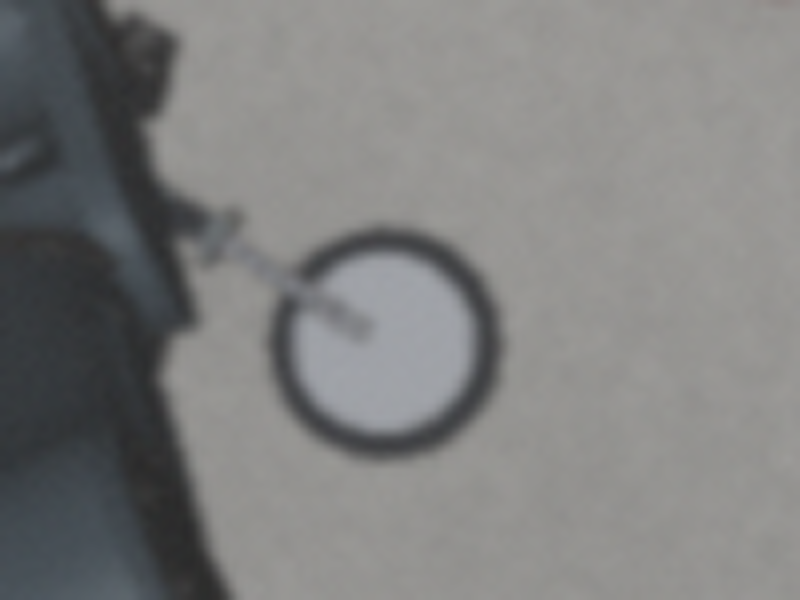

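{"fn": "jog_arm", "kwargs": {
  "motion": [
    [-0.3, -0.2, 0, 0, 255],
    [0, 0, 0, 0, 255],
    [0, 0, 0, 0, 255],
    [0, 0, 0, 0, 255],
    [0, 0, 0, 0, 255],
    [0, 0, 0, 0, 255]
  ]
}}

```text
t: 20.33
tcp_pos: [0.5822, 0.3779, 0.0308]
tool_rot: [0.878, 0.479, -0.001, 0.004]
force: [-0.2, 0.4, -1.8]
finger_gap: 0.183
```

```bash
python3 fin.py d4; python3 -c "
from station import *
import numpy as np
print(np.abs(sense()['qd']).max())"
```

```text
t 20.33 tcp [0.5822 0.3779 0.0308] grasp [0.5822 0.378  0.0498] yawx 57.23 tilt 0.49 F [-0.2  0.4 -1.8] gap 0.183 q [ 0.42  0.86  1.37 -0.01  0.91  1.  ]
pred tip [0.5061 0.2599 0.0505]
scene crop 299 127
scene rod 56 slope 1.99 z90 0.0539 zmed 0.0508 w -0.0009 tmin -0.1398
scene handle 28 slope 37.73 z90 0.0651 zmed 0.0528 w -0.0049 tmin 0.0271
top crop 211 156
top rod 47 slope 2.1 z90 0.0529 zmed 0.05 w 0.0014 tmin -0.1373
top handle 0
0.0027450970973128637
```

View pics/d4scene.png

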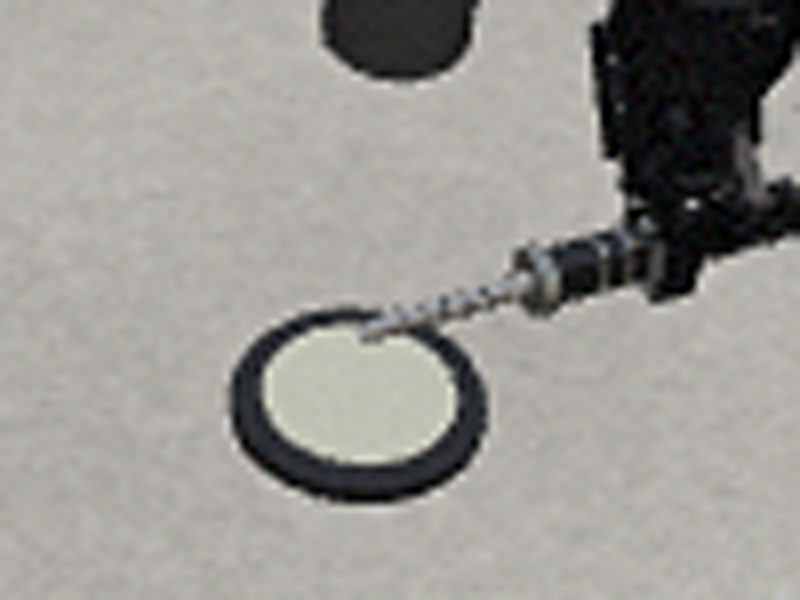

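The tip, at about (360,332) in the crop, is over the disc centre at (0.506, 0.260). It is roughly 35 mm above the disc, level to about 2° and still. The wider view showed the cup, shells and book in place. Handing in.

```bash
python3 -c "
from station import *
print(sign_off()); print(sense()['t'])"
```

```text
the job is handed in; nothing more can be done
None
the job is handed in; nothing more can be done
```

I finished the job at about 20 s and handed it in with the gauge held over the reading disc; sign-off gave no verdict.

**What I did**
- **Pick-up:** I gripped the gauge at its balance point in the cradle and lifted it.
- **Tilting:** The moves cannot tilt the tool, so I turned the gauge in the grip to 30° by raising its rod against the underside of the guide tube.
- **Insertion:** The rod went in until the collar stopped against the mouth. I held light contact of about 6 N there for roughly 1.5 s.
- **Withdrawal and levelling:** I drew the rod fully out. I then levelled the gauge by lowering its rod onto the tube's upper rim, and carried it to the disc.

**What the last checks showed**
- **Position:** The tip came out at about (0.506, 0.260) from the arm pose. The disc centre measures about (0.506–0.510, 0.258–0.260), so the two agree within about 3 mm, the most the camera readings scattered.
- **Height and stillness:** The tip is about 35 mm above the disc, touching nothing, and the arm is still.
- **Level:** The rod slopes tip-down by about 2°; the last readings ranged from 1.4° to 2.7°. The handle slope read 19–38° in the same checks. I disregarded it because the fingers hide most of the handle there.
- **Bystanders:** The marker cup, shell stack and book looked unmoved in the final wide view. I compared them by eye only.

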